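# Lid back on the sharpening-stone box, both turnbuttons over

### The job

Put the lid back on the sharpening stone's wooden box: hollow side down over the stone, lowered gently until it sits flat and fully home between the two end posts. Then secure it by turning both brass turnbuttons so that each points straight in over its end of the lid. Leave the tools lying around (tape measure, pencil, try square) where they are.

Things in the scene. Friction and masses are not known exactly. Their poses are not given: they have to be found in the camera images.
- stone_box: wooden box's lower half, fixed: plinth 90 mm (own x) by 248 mm (own y), upper face 22 mm above the table; origin at table height under its centre, z up. At either end, centred 101 mm from the middle along +y and -y, a wooden post 64 mm (x) by 36 mm (y) rises to 48 mm; 166 mm is free between the posts. Each post carries a brass turnbutton
- lid_seat (a point): centre of the plinth's upper face, 22 mm above the table; the lid's origin comes here when it is home. Axes as the box's. Here a sharpening stone 44 mm (x) by 140 mm (y) is let into the plinth and stands 10 mm proud (top 32 mm above the table)
- lid: loose wooden lid 64 (own x) x160 (own y) x24 mm (own z), 0.13 to 0.22 kg, either way round fits. Origin: centre of the rim plane (open side); z points from the open side to the closed top, which has a brass plate at each end. Starts standing on a long side, 64 mm tall, 24 mm thick, z level, hollow towards a block 2 to 6 mm off. Stands alone so; topples once its top is pushed about 25 mm over
- lid_top (a point): centre of the lid's closed top, 24 mm from the rim plane along own z. The hollow below is 50x146 mm and 14 mm deep, side and end walls 7 mm thick, top board 10 mm: 3 mm play round the stone and at each post. Home, this top lies 46 mm above the table
- block_a: pine off-cut 45x90x38 mm, loose, beside the standing lid on its hollow side (the lid stands at the block's +x side). May be moved. Origin under its centre
- turn_left (a joint): brass turnbutton on the post at the box's +y end, about the vertical, positive counterclockwise from above. 0: its arm points straight in over the lid (box's -y). Starts open at 1.15 to 1.5, arm across the post towards the box's +x. Slight friction (0.04 N m), stays where left, range -1.9 to 1.9, no stop at 0. Arm 44 mm from the pivot, 23 mm of it over the lid, 3 mm above its top
- turn_left_wing (a point): top of the left turnbutton's thumb wing, on the pivot axis, 71 mm above the table. The wing is an upright brass plate 30 mm long in line with the arm, centred on the pivot, 9 mm thick, its faces free for the top 17 mm; pinch it across its thickness and turn, or push it. Own x points along the arm, z up
- turn_right (a joint): the same for the post at the box's -y end. 0: its arm points straight in over the lid (box's +y); starts open at 1.15 to 1.5, arm towards the box's -x; positive counterclockwise from above
- turn_right_wing (a point): top of the right turnbutton's thumb wing, on the pivot axis, 71 mm above the table; same shape as the left one, own x along the arm
- tape_measure: yellow and black tape measure, 36x77x62 mm, standing at the right; origin under its centre
- pencil: red flat carpenter's pencil, 12x173x8 mm, lying near the robot; origin under its centre
- try_square: try square, wooden stock and steel blade, 110x168x14 mm, lying near the robot; origin under its centre

How it is judged:
By the outcome, as a careful person would: the job done as asked, in the order asked, and still so for the second after the job is handed in, with the robot touching nothing.
It also fails if it takes over 72 s, if anything falls off the work surface, if the arm or the gripper's body presses on something with over 40 N, if the wrist force passes 120 N, or if a joint passes its speed limit or range.

### The arm

A 6-joint arm with a two-finger parallel gripper is mounted at the origin on a cart in front of the work surface, level with it; the furniture and walls round the work are solid. World frame = base frame: x ahead of the robot, y to its left, z up, the work surface at z = 0. Lengths are in m, angles in rad, forces in N, time in s.
With the tool pointing down it reaches from about 0.375 to 0.9 m from the base axis. Payload 3.1 kg.
Tool frame: the origin (TCP) lies midway between the tips of the shut fingers; the grasp point (between the pads) lies manip.grip_point_offset behind it (manip.grip_point_offset is the distance from the TCP to the grasp point, in m); z points along the fingers, y is the direction in which the jaws open and shut (so a half turn about z gives the same grasp; the last joint's range is limited). The gripper opens to 87 mm and grips with 3 to 60 N. Pads are 19 mm wide; open, the fingers measure 117 mm over their backs; the gripper's body (75 mm by 190 mm) begins 51 mm behind the grasp point.
Start: joints at [-1.518, 0.527, 1.433, -0, 1.181, -0.178], TCP at [0.143, -0.608, 0.223] pointing down, gripper open.
Joint ranges: [-3.08, 3.08], [-0.75, 2.2], [0.22, 2.44], [-1.43, 4.57], [0, 2.65], [-2.85, 2.85]. Speed limits (rad/s): [2.79, 2.79, 3.14, 3.14, 3.14, 3.14].

### API

Orientations are given as [roll, pitch, yaw] about the fixed x, y, z axes, in that order (R = Rz(yaw) Ry(pitch) Rx(roll)).
In Python, from rig import manip gives the robot as it stands.
- The arm moves only by the tool servo_tool, never from a script. Its argument "series" is a list of rows, each an object with "dp": the shift along the tool's x, y, z in mm, a list of three; "twist": the turn, a rotation vector about the tool's x, y, z in degrees, a list of three; "jaw": the gripper's target within -1 to 1 (shut at 1, half-way at 0, fully open at -1). In form: [{"dp": [dx, dy, dz], "twist": [rx, ry, rz], "jaw": jaw}, ...]. A call has 1 to 8 rows; each row is the pose to reach, as a shift and turn from the pose commanded when the call began, along the tool's axes at that moment; what a row does not reach only later rows make up. A row lasts 1/12 s, in which the tool goes at most 41.7 mm and 7.16 degrees, less where a joint would pass 70% of its speed; a pose out of reach is approached as far as the arm can. A call with a gripper value outside its range is refused whole. The fingers move at their own pace and stop on an object; "force" is the grip in N (left out, the last holds). Time passes only in rows, so rows that repeat a pose let the fingers close. It gives the time, the measured TCP pose, the force and the opening at its end, in the units of the state.
- manip.read_state(): the state, without advancing time (a new reading comes with each control period).
- manip.camera(name): name is "scene" or "top"; returns a dict with "img" (400x640x3 uint8, red, green, blue), "range_z" (400x640 float32, m along the optical axis (not along the pixel's ray), 0 where there is no reading), "vfov" (degrees; the focal length in pixels is half the picture's height over the tangent of half this angle, whatever the lens; pixels are square), "cx", "cy" (the principal point, pixels), "T" (4x4, takes a point from camera to world coordinates). Camera axes: x right, y down, z forward; pixel columns grow to the right and rows downward; lengths in m; the calibration is good to about 2 mm. A picture is of the moment at which its call begins.
- manip.job_done(): hands the job in, once; it reports no verdict.
The state is a dict: "time_s": time; "joints": joint angles; "qvel": joint speeds; "joint_torque": joint torques, N m; "ee_pos": TCP position; "tool_rot": TCP orientation; "ft_force": force on the tool from outside, world axes, zero at the start; "wrist_torque": the same for the moment, N m; "grip_width": opening from 0.0 (shut) to 1.0 (fully open).
Only numpy, scipy, OpenCV 4.12 (cv2) and the standard library are available. Lean on these libraries where they do the work, as an engineer would, in place of code of your own. Each camera call takes 0.05 s, during which the arm holds its last target.

## Working session

There is one attempt and no reset: what is moved stays moved. The work goes in short steps, Python scripts to look and compute and a tool call to move; the robot and the scene stay as the last step left them, time stands still between calls to the robot, and variables do not carry over. Pictures are saved under pics/ and viewed, and the job is handed in when it is done.

Besides the shell and the picture viewer there is one more tool, called after "Emit:" in YAML: its name, and indented under it one key for each argument. servo_tool: Moves the arm, as the interface text tells. Its arguments: {"type":"object","properties":{"series":{"type":"array","items":{"type":"object","properties":{"dp":{"type":"array","items":{"type":"number"}},"twist":{"type":"array","items":{"type":"number"}},"jaw":{"type":"number"}}}},"force":{"type":"number"}},"required":["series"]}

```bash
ls; mkdir -p pics; python3 - <<'E'
from rig import manip
import cv2, numpy as np
print(manip.read_state(), manip.grip_point_offset)
for n in ("scene","top"):
    c=manip.camera(n)
    np.savez(f"{n}0.npz",**c)
    cv2.imwrite(f"pics/{n}0.png",c["img"][:,:,::-1])
    print(n,c["vfov"],c["cx"],c["cy"],np.round(c["T"],4).tolist())
E
```

```text
pics
{'time_s': 0.0, 'joints': array([-1.51846444e+00,  5.28451872e-01,  1.43383156e+00, -1.31510164e-05,
        1.18138531e+00, -1.78510489e-01]), 'qvel': array([-0.00026709, -0.00024556,  0.00093185,  0.00014537, -0.00022588,
        0.00163457]), 'joint_torque': array([-5.00410206e-04, -4.40039527e+01, -1.76590580e+01,  6.31958758e-02,
        5.82632725e-02, -1.76221711e-04]), 'ee_pos': array([ 0.14298039, -0.60771525,  0.2216029 ]), 'tool_rot': array([-3.13954740e+00, -3.56675110e-04,  2.30847016e-01]), 'ft_force': array([-0.14921758, -0.27465503, -0.18802382]), 'wrist_torque': array([ 0.05168735, -0.02332528,  0.004072  ]), 'grip_width': 0.9979577689987795} 0.0187
scene 55.55004099120514 317.82524940196646 198.1539048046591 [[-0.876, -0.2377, 0.4196, 0.1355], [-0.4816, 0.3876, -0.786, 0.3775], [0.0242, -0.8907, -0.454, 0.4367], [0.0, 0.0, 0.0, 1.0]]
top 53.93880744828276 319.932987033344 198.8727045247584 [[0.0229, -0.9991, 0.0355, 0.4549], [-0.9997, -0.0229, 0.0018, -0.2639], [-0.001, -0.0356, -0.9994, 1.0716], [0.0, 0.0, 0.0, 1.0]]
```

View pics/scene0.png

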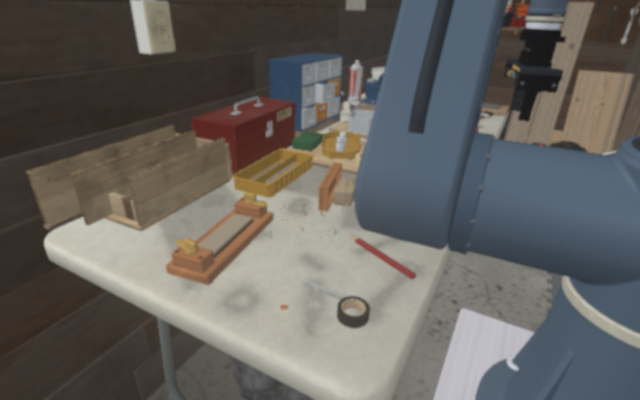

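View pics/top0.png

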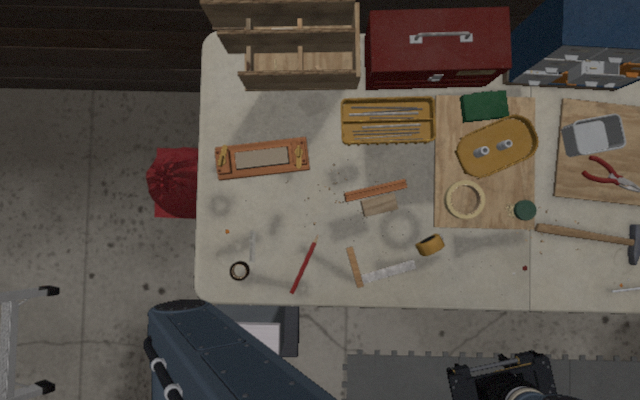

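The top view shows the box around (262,158), the standing lid at (376,190) and the block at (379,205). Image up is world +x and image left is +y. Next I'll zoom in and measure.

```bash
cat > h.py <<'E'
import numpy as np, cv2
def load(n): return dict(np.load(n))
def foc(c): return 200/np.tan(np.radians(float(c["vfov"]))/2)
def onplane(c,uv,z):
    uv=np.atleast_2d(np.array(uv,float)); f=foc(c); T=c["T"]
    d=np.c_[(uv[:,0]-c["cx"])/f,(uv[:,1]-c["cy"])/f,np.ones(len(uv))]@T[:3,:3].T
    o=T[:3,3]; return o+d*((z-o[2])/d[:,2])[:,None]
def cloud(c):
    f=foc(c); v,u=np.mgrid[0:400,0:640]; Z=c["range_z"]
    P=np.stack([(u-c["cx"])/f*Z,(v-c["cy"])/f*Z,Z],-1)@c["T"][:3,:3].T+c["T"][:3,3]
    P[Z==0]=np.nan
    return P
def proj(c,P):
    T=c["T"]; q=(np.atleast_2d(P)-T[:3,3])@T[:3,:3]; f=foc(c)
    return np.c_[q[:,0]/q[:,2]*f+c["cx"],q[:,1]/q[:,2]*f+c["cy"]]
E
python3 - <<'E'
from h import *
c=load("top0.npz"); im=c["img"][:,:,::-1]
a=cv2.resize(im[130:190,205:320],None,fx=6.5,fy=6.5,interpolation=cv2.INTER_CUBIC)
cv2.imwrite("pics/a.png",a)
b=cv2.resize(im[165:300,330:460],None,fx=4.4,fy=4.4,interpolation=cv2.INTER_CUBIC)
cv2.imwrite("pics/b.png",b)
P=cloud(c); print(foc(c), np.isnan(P[...,2]).mean())
# heights
z=P[...,2]
hsv=cv2.cvtColor(c["img"],cv2.COLOR_RGB2HSV)
for r in range(145,176,2): print(r,np.round(z[r,212:312:3]*1000).astype(int))
E
```

```text
393.04082689219234 0.00374609375
145 [ 1 -2 -1 -1 57 26 19 21 25 19 20 23 22 20 23 23 21 20 24 23 21 20 22 24
 19 21 17 49 47 69 50 24 -3  2]
147 [ 3 24 20 53 55 23 21 18 25 21 20 22 23 19 23 24 22 21 21 22 22 21 29 30
 30 20 20 46 69 68 49 22 -6 -3]
149 [ 0 24 48 57 51 45 27 20 21 24 21 22 21 23 23 18 32 30 34 33 31 33 32 29
 34 21 21 47 65 69 46 22  2  1]
151 [ 2 50 50 51 55 44 23 23 18 22 34 31 34 28 28 29 31 31 32 33 30 32 32 32
 29 23 20 51 68 68 54 38 -3  2]
153 [-1 47 50 51 53 51 23 23 35 31 31 31 32 32 28 31 29 33 32 33 34 34 33 32
 32 22 22 48 68 72 45 47  3  2]
155 [ 0 47 49 69 55 45 20 23 29 31 32 32 33 35 31 29 33 31 34 32 35 35 32 30
 30 29 21 48 72 69 48 47  2  0]
157 [                  -1                   49                   48
                   73                   54                   47
                   21                   22                   33
                   34                   32                   34
                   31                   33                   27
                   33 -9223372036854775808                   32
                   34    
[... 1281 characters left out ...]
     56
                   26                   20                   19
                   -2]
167 [ 3  0 46 48 45 46 36 22 31 34 27 32 27 21 23 20 20 22 21 20 24 20 21 19
 21 20 21 25 55 53 19 21 21  0]
169 [ 0 -3 48 48 52 51 36 25 19 21 21 20 24 23 23 23 23 22 23 21 18 20 23 20
 20 21 27 23 26 22 21 14 14 -5]
171 [ 2  1 49 49 48 48 41 22 23 23 23 20 18 22 20 23 23 22 20 24 24 21 19 22
 19 23 17 10  0  0  1 -1  1  0]
173 [ 0 -2 45 43 39 32 22 20 26 21 22 22 21 23 23 24 20 21 18 23 19 13 -4  1
 -1 -3 -2 -2  2  0  3  2 -3  0]
175 [ 0 -4 20 20 23 23 20 24 20 25 21 26 20 23 20 14  6 -1  0  1 -2  1  1  0
  0  0  0  3 -2  2 -1  0 -4  2]<stdin>:11: RuntimeWarning: invalid value encountered in cast
```

```bash
python3 - <<'E'
from h import *
c=load("top0.npz");P=cloud(c);z=P[...,2]
for r in range(172,220,2): print(r,np.round(z[r,338:412:2]*1000).astype(int))
E
```

```text
172 [ 8  0 -1  0  3 -3 -3  1  1  2 -1  0  0  2  0 -2  0 -1  0  0 -1 -1  3 -1
 -3  0  0 -1  0  1 -1  0 -3 -2 -5  5 -1]
174 [-3  0  4 -2 -1  3  0  1  1 -3  0 -3 -2  1 -3  3 -2 -1  1 -1 -1 -2 -2 -2
 -2  2  1 -3  0  0  1  1  4  4  1  3  1]
176 [ 0 -2  2 -1 -3 -2  0  0  0  4  3 -6 -4  0  0  0  0 -8 -3 -2 -2  3  0 -1
  0  0  1 -1  1 -4  0  1  1  2  0  0 -1]
178 [ 1 -3  0  6  0 -4  0  3  0 -2  1  0 -1 -3 -2 -1 -2 -3  2 -1  2  0  2 -1
 -3 -3 -4 -2 -2 -2  0  3  0  2  1  0  0]
180 [ 0 -3  2  0  0  0  2  0 -2  2 -4  1  0  1 -3 -1  1  1 -2 -2 -3  1 -1 -2
 -1  2 -1 -2  1 63 62 63 64 63  0 -2  2]
182 [-1  1 -1 -2  1  2  2  0  0  1  0  1  2 -3  1 -2 -2 -2  1 -1  0  0  0 -3
 -1 63 63 61 65 65 66 65 63 65  0 -4  0]
184 [-2  0  0  1 -2 -1 -3 -3 -2 -3 -1  0  2  1  1  3  3 -1  3  0 64 63 61 62
 66 63 60 61 65 65 63 61 60 63  2 -3 -2]
186 [ 2 -2 -1 -1  1 -2  3  1 -2 -4  0  2  0 -2  0 -1 64 62 64 63 63 62 64 65
 62 63 65 62 64 64 61 65 62 63 65 -2  3]
188 [ 3  1  0  1 -2 -2 -2 -1 -1 -4  2 -1 64 63 63 66 66 66 64 60 66 63 65 60
 65 65 64 63 65 65 65 64 32  1  3 -1  1]
190 [ 3 -1 -4 -2 -1  4 -2 62 64 64 65 
[... 3122 characters left out ...]
                  -5                    0
                    3                    0                    0
                    0                   -2                    2
                    3                    2                   -2
                   -4                    0                    0
                    0                   -2                   -1
                   -3                   -3                    1
                    3                   -3                    2
                   -1                   -2                    0
                    3 -9223372036854775808                    0
                   -1]<stdin>:3: RuntimeWarning: invalid value encountered in cast
```

View pics/a.png

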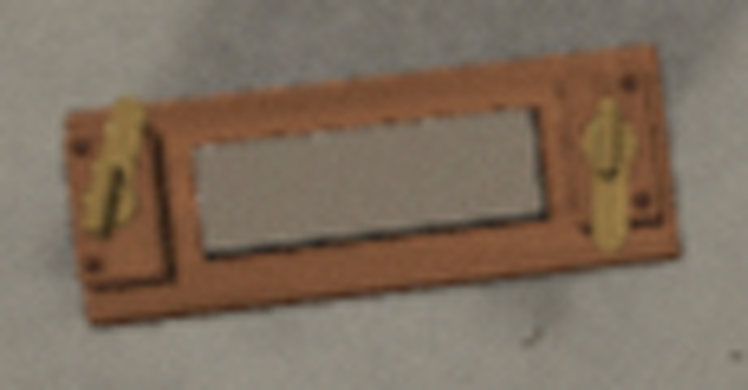

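View pics/b.png

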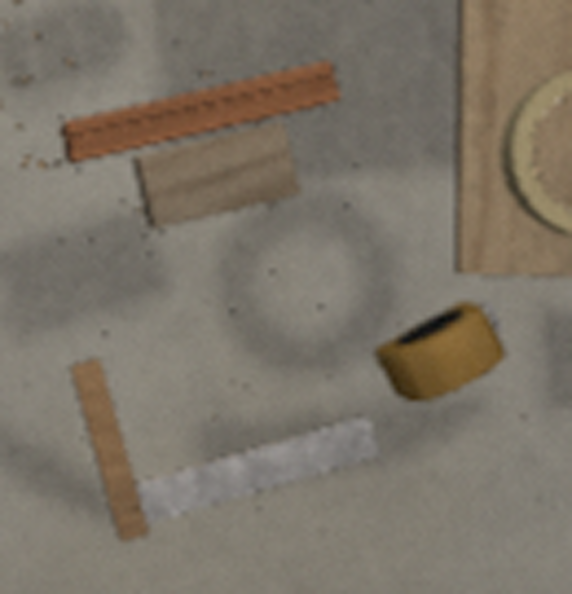

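```bash
python3 - <<'E'
from h import *
c=load("top0.npz");P=cloud(c);z=P[...,2]
def rect(mask,u0,u1,v0,v1,name,px=None):
    m=np.zeros_like(mask);m[v0:v1,u0:u1]=mask[v0:v1,u0:u1]
    n,l,s,_=cv2.connectedComponentsWithStats(m.astype(np.uint8)); k=1+np.argmax(s[1:,4]); m=l==k
    h=np.nanmedian(z[m]); cs,_=cv2.findContours(m.astype(np.uint8),cv2.RETR_EXTERNAL,cv2.CHAIN_APPROX_NONE)
    ct=max(cs,key=cv2.contourArea)[:,0,:]
    W=onplane(c,ct,h)[:,:2].astype(np.float32)*1000
    r=cv2.minAreaRect(W); print(name,"h",round(h*1000,1),"c",np.round(r[0],1),"size",np.round(r[1],1),"ang",round(r[2],2),"(+~2.7 px)")
    w,v=np.linalg.eigh(np.cov(P[m][:,:2].T)); print("   pca ang",np.degrees(np.arctan2(v[1,1],v[0,1])),"cen",np.nanmean(P[m],0)*1000)
    return m
rect((z>.055)&(z<.075),335,415,172,215,"lid")
rect((z>.028)&(z<.045),355,405,190,220,"block")
hsv=cv2.cvtColor(c["img"],cv2.COLOR_RGB2HSV)
rect((z>.012)&(z<.08),210,316,132,184,"box")
rect((z>.027)&(z<.037),228,300,140,175,"stone")
# brass mask
br=(hsv[...,0]>20)&(hsv[...,0]<35)&(hsv[...,1]>90)
for nm,u0,u1 in (("L",212,240),("R",290,312)):
    m=np.zeros((400,640),bool); m[140:180,u0:u1]=br[140:180,u0:u1]
    print(nm,m.sum(), "z",np.nanmedian(z[m]))
    for nm2,mm,h in (("wing",m&(z>.062),.071),("all",m,.055)):
        v,u=np.nonzero(mm); W=onplane(c,np.c_[u,v],h)[:,:2]*1000
        w,V=np.linalg.eigh(np.cov(W.T)); print("  ",nm2,len(u),"cen",W.mean(0).round(1),"ang",np.degrees(np.arctan2(V[1,1],V[0,1])).round(1),"pc",np.mean(P[mm][:,:2],0)*1000)
# heights of surroundings
print("surround")
for r in range(20,140,10): print(r,np.round(np.nan_to_num(z[r,200:460:10])*1000).astype(int), round(P[r,260,0],3))
E
```

```text
lid h 63.5 c [ 518.4 -403.2] size [ 24.  159.8] ang 14.4 (+~2.7 px)
   pca ang 104.34784590207315 cen [ 518.37005804 -403.25372151   63.40906459]
block h 37.5 c [ 481.7 -417.1] size [44.7 90.9] ang 14.3 (+~2.7 px)
   pca ang 104.1685250029631 cen [ 481.70204898 -417.21388072   37.55111233]
box h 29.0 c [ 599.6 -102.6] size [ 93.7 247.1] ang 8.0 (+~2.7 px)
   pca ang 98.10520097719665 cen [ 597.59711365 -103.28053417   31.4534259 ]
stone h 31.7 c [ 598.9 -102.5] size [ 45.3 139.6] ang 8.05 (+~2.7 px)
   pca ang 97.958751085425 cen [ 599.46082672 -102.46330563   31.64850205]
L 0 z nan
   wing 0 cen [nan nan] ang nan pc [nan nan]
   all 0 cen [nan nan] ang nan pc [nan nan]
R 0 z nan
   wing 0 cen [nan nan] ang nan pc [nan nan]
   all 0 cen [nan nan] ang nan pc [nan nan]
surround
20 [-43  47  48  44  46  51  40  39  41  38  56  39  37  36  36  35 -27 145
 146 144 147 149 149 148 146 149] 0.966
30 [-111 -108  127  128  127  126  129  129  124  130  125  129  127  129
  125  128  -94  147  148  145  150  148  146  150    0  147] 0.897
40 [-183   -2   89   93   88   88   88   85   85   86  
[... 678 characters left out ...]
 0] 0.788
100 [ 0  1  0 -3  1  0  1 -3  2  0  0  0 -3 -2 -3 30 28 24 20 19 16 12 11 28
 15 11] 0.761
110 [ 0  0  0 -4 -1  0 -1 -1 -1  0  0  2  0  0 36  3  1  3  1  8  8  3  3 10
 14 13] 0.734
120 [-5 -3 -1 -4 -1 -3  1  0  3  2  2  1  0  2 -1 36 30 29 30 29 25 22 18 14
 11 13] 0.706
130 [ 0 -1  0 -3  1  0  1 -3 -2  1 -1 -1 -3  4  1  1  9  9  8 -1  2  0 -1  9
 11 10] 0.678
  return np.nanmean(a, axis, out=out, keepdims=keepdims)
  avg = a.mean(axis, **keepdims_kw)
  ret = um.true_divide(
<stdin>:24: RuntimeWarning: Degrees of freedom <= 0 for slice
  c *= np.true_divide(1, fact)
  c *= np.true_divide(1, fact)
<stdin>:24: RuntimeWarning: Mean of empty slice.
  return _methods._mean(a, axis=axis, dtype=dtype,
```

```bash
python3 - <<'E'
from h import *
c=load("top0.npz");P=cloud(c);z=P[...,2]
hsv=cv2.cvtColor(c["img"],cv2.COLOR_RGB2HSV)
print(hsv[155,222],hsv[150,224],hsv[165,222], hsv[165,299],hsv[150,298],hsv[170,260])
for nm,u0,u1,piv in (("L",212,240,(585.2,-2.5)),("R",290,312,(613.4,-202.5))):
    for lo,hi,n2 in ((.062,.08,"wing"),(.0515,.08,"all")):
        m=np.zeros((400,640),bool); m[140:180,u0:u1]=((z>lo)&(z<hi))[140:180,u0:u1]
        if n2=="all": m&=(hsv[...,0]>14)
        v,u=np.nonzero(m)
        W=P[m][:,:2]*1000; r=cv2.minAreaRect(W.astype(np.float32))
        w,V=np.linalg.eigh(np.cov(W.T))
        d=W.mean(0)-piv
        print(nm,n2,len(W),W.mean(0).round(1),"rect",np.round(r[0],1),np.round(r[1],1),round(r[2],1),"pca",np.degrees(np.arctan2(V[1,1],V[0,1])).round(1),"dir from pivot",np.degrees(np.arctan2(d[1],d[0])).round(1))
E
```

```text
[ 20 137 119] [ 19 137 136] [ 14 145  95] [ 18 136 142] [ 19 137 134] [ 11 139 125]
L wing 47 [585.2  -3.1] rect [585.7  -2.7] [ 9.2 29.1] 79.9 pca 168.1 dir from pivot -93.6
L all 118 [596.8  -6.1] rect [599.1  -6.8] [21.4 57.3] 73.3 pca 173.0 dir from pivot -17.3
R wing 46 [ 613.2 -202.1] rect [ 613.3 -201.8] [28.1  8.1] 1.7 pca -178.7 dir from pivot 119.2
R all 110 [ 600.8 -202.8] rect [ 599.  -200.9] [20.7 57.5] 83.8 pca -179.9 dir from pivot -178.6
```

```bash
cat >> h.py <<'E'
from scipy.spatial.transform import Rotation as Ro
def cur():
    from rig import manip
    s=manip.read_state(); return s,np.array(s["ee_pos"])*1000,Ro.from_euler("xyz",s["tool_rot"])
def down(psi): return Ro.from_euler("xyz",[180,0,psi],degrees=True)
def goal(pos,Rg):
    s,p,R=cur()
    print("t",round(s["time_s"],2),"p",p.round(1),"rpy",np.degrees(s["tool_rot"]).round(1),"q",np.round(s["joints"],2),"w",round(s["grip_width"]*87,1),"F",np.round(s["ft_force"],1))
    print("dp",R.inv().apply(np.array(pos)-p).round(1),"twist",np.degrees((R.inv()*Rg).as_rotvec()).round(2))
E
python3 -c "
from h import *
goal([518.4,-403.2,110],down(104.35))"
```

```text
t 0.1 p [ 143.  -607.7  221.7] rpy [-179.9   -0.    13.2] q [-1.52  0.53  1.43  0.    1.18 -0.18] w 87.1 F [ 0.3 -0.1  0.2]
dp [ 412.2 -113.   112.1] twist [-7.000e-02 -1.000e-01 -9.113e+01]
```

Emit:
servo_tool:
  series:
    - {"dp": [412.2, -113, 100], "twist": [0, 0, -91.1], "jaw": -1}
    - {"dp": [412.2, -113, 100], "twist": [0, 0, -91.1], "jaw": -1}
    - {"dp": [412.2, -113, 100], "twist": [0, 0, -91.1], "jaw": -1}
    - {"dp": [412.2, -113, 100], "twist": [0, 0, -91.1], "jaw": -1}
    - {"dp": [412.2, -113, 100], "twist": [0, 0, -91.1], "jaw": -1}
    - {"dp": [412.2, -113, 100], "twist": [0, 0, -91.1], "jaw": -1}
    - {"dp": [412.2, -113, 100], "twist": [0, 0, -91.1], "jaw": -1}
    - {"dp": [412.2, -113, 100], "twist": [0, 0, -91.1], "jaw": -1}
  force: 25

```text
time_s: 0.77
ee_pos: [0.4294, -0.4518, 0.1458]
tool_rot: [-3.141, -0.001, 1.237]
ft_force: [1.6, -0.5, 0.8]
grip_width: 1.003
```

```bash
python3 -c "
from h import *
goal([518.4,-403.2,110],down(104.35))"
```

```text
t 0.77 p [ 429.4 -451.8  145.8] rpy [-180.    -0.    70.9] q [-0.99  0.62  1.51 -0.    1.02 -0.66] w 87.2 F [ 1.6 -0.5  0.8]
dp [75.  68.1 35.8] twist [-3.000e-02 -4.000e-02 -3.348e+01]
```

Emit:
servo_tool:
  series:
    - {"dp": [75, 68, 36], "twist": [0, 0, -33.5], "jaw": -1}
    - {"dp": [75, 68, 36], "twist": [0, 0, -33.5], "jaw": -1}
    - {"dp": [75, 68, 36], "twist": [0, 0, -33.5], "jaw": -1}
    - {"dp": [75, 68, 36], "twist": [0, 0, -33.5], "jaw": -1}
    - {"dp": [75, 68, 36], "twist": [0, 0, -33.5], "jaw": -1}
    - {"dp": [75, 68, 36], "twist": [0, 0, -33.5], "jaw": -1}
    - {"dp": [75, 68, 36], "twist": [0, 0, -33.5], "jaw": -1}

```text
time_s: 1.35
ee_pos: [0.5171, -0.4049, 0.1101]
tool_rot: [-3.141, -0.001, 1.813]
ft_force: [-0.7, -0.2, -0.1]
grip_width: 1.0
```

```bash
python3 -c "
from h import *
goal([518.4,-403.2,43],down(104.35))"
```

```text
t 1.35 p [ 517.1 -404.9  110.1] rpy [-1.800e+02 -1.000e-01  1.039e+02] q [-0.83  0.7   1.44 -0.    1.   -1.08] w 87.0 F [-0.7 -0.2 -0.1]
dp [ 1.2  1.7 67.1] twist [-0.03 -0.05 -0.45]
```

Emit:
servo_tool:
  series:
    - {"dp": [1.2, 1.7, 40], "twist": [0, 0, -0.4], "jaw": -1}
    - {"dp": [1.2, 1.7, 67], "twist": [0, 0, -0.4], "jaw": -1}
    - {"dp": [1.2, 1.7, 67], "twist": [0, 0, -0.4], "jaw": -0.3}
    - {"dp": [1.2, 1.7, 67], "twist": [0, 0, -0.4], "jaw": 0.3}

```text
time_s: 1.68
ee_pos: [0.5177, -0.4035, 0.0428]
tool_rot: [-3.14, -0.002, 1.82]
ft_force: [-0.4, 0.3, 0.2]
grip_width: 0.922
```

```bash
python3 -c "
from h import *
goal([518.4,-403.2,43],down(104.35))"
```

```text
t 1.68 p [ 517.7 -403.5   42.8] rpy [-1.799e+02 -1.000e-01  1.043e+02] q [-0.83  0.79  1.47  0.    0.88 -1.08] w 80.2 F [-0.4  0.3  0.2]
dp [ 0.1  0.8 -0.2] twist [-0.07 -0.14 -0.07]
```

Emit:
servo_tool:
  series:
    - {"dp": [0, 0.6, 0], "twist": [0, 0, 0], "jaw": 1}
    - {"dp": [0, 0.6, 0], "twist": [0, 0, 0], "jaw": 1}
    - {"dp": [0, 0.6, 0], "twist": [0, 0, 0], "jaw": 1}
    - {"dp": [0, 0.6, 0], "twist": [0, 0, 0], "jaw": 1}
    - {"dp": [0, 0.6, 0], "twist": [0, 0, 0], "jaw": 1}
    - {"dp": [0, 0.6, 0], "twist": [0, 0, 0], "jaw": 1}
    - {"dp": [0, 0.6, 0], "twist": [0, 0, 0], "jaw": 1}
  force: 25

```text
time_s: 2.27
ee_pos: [0.5192, -0.4035, 0.0439]
tool_rot: [3.141, 0.0, 1.822]
ft_force: [0.2, 0.3, 0.2]
grip_width: 0.398
```

```bash
python3 -c "
from h import *
goal([518.4,-403.2,43],down(104.35))"
```

```text
t 2.27 p [ 519.2 -403.5   43.9] rpy [180.    0.  104.4] q [-0.83  0.79  1.47 -0.    0.88 -1.08] w 34.7 F [0.2 0.3 0.2]
dp [ 0.5 -0.7  0.9] twist [0.01 0.01 0.07]
```

Emit:
servo_tool:
  series:
    - {"dp": [0, 0, 0], "twist": [0, 0, 0], "jaw": 1}
    - {"dp": [0, 0, 0], "twist": [0, 0, 0], "jaw": 1}
    - {"dp": [0, 0, 0], "twist": [0, 0, 0], "jaw": 1}
    - {"dp": [0, 0, -5], "twist": [0, 0, 0], "jaw": 1}
    - {"dp": [0, 0, -30], "twist": [0, 0, 0], "jaw": 1}
    - {"dp": [0, 0, -30], "twist": [0, 0, 0], "jaw": 1}

```text
time_s: 2.77
ee_pos: [0.5208, -0.4052, 0.0768]
tool_rot: [3.139, 0.005, 1.823]
ft_force: [1.7, -1.5, -0.9]
grip_width: 0.273
```

```bash
python3 - <<'E'
from h import *
from rig import manip
goal([505.6,-272.3,80],down(104.35))
c=manip.camera("top"); cv2.imwrite("pics/t1.png",c["img"][100:300,200:520,::-1])
P=cloud(c);z=P[...,2]
E
```

```text
t 2.77 p [ 520.8 -405.2   76.8] rpy [179.8   0.3 104.4] q [-0.83  0.75  1.45  0.    0.93 -1.08] w 23.8 F [ 1.7 -1.5 -0.9]
dp [132.4  18.4  -3.8] twist [0.16 0.3  0.08]
```

View pics/t1.png

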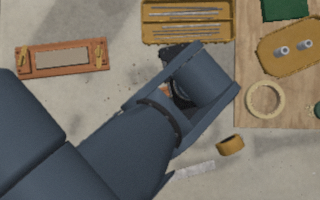

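Emit:
servo_tool:
  series:
    - {"dp": [30, 4, -4], "twist": [0, 0, 0], "jaw": 1}
    - {"dp": [66, 9, -4], "twist": [-7, 0, 0], "jaw": 1}
    - {"dp": [100, 14, -4], "twist": [-14, 0, 0], "jaw": 1}
    - {"dp": [132, 18, -4], "twist": [-21, 0, 0], "jaw": 1}
    - {"dp": [132, 18, -4], "twist": [-28, 0, 0], "jaw": 1}
    - {"dp": [132, 18, -4], "twist": [-35, 0, 0], "jaw": 1}
    - {"dp": [132, 18, -4], "twist": [-42, 0, 0], "jaw": 1}
    - {"dp": [132, 18, -4], "twist": [-45, 0, 0], "jaw": 1}

```text
time_s: 3.48
ee_pos: [0.5031, -0.2681, 0.0763]
tool_rot: [2.542, -0.017, 1.836]
ft_force: [-0.3, 0.7, -2.3]
grip_width: 0.273
```

```bash
python3 - <<'E'
from h import *
from rig import manip
Rg=down(104.35)*Ro.from_rotvec([-45,0,0],degrees=True)
goal([505.6,-272.3,44],Rg)
c=manip.camera("scene"); cv2.imwrite("pics/s2.png",c["img"][:,:,::-1])
E
```

```text
t 3.48 p [ 503.1 -268.1   76.3] rpy [145.6  -1.  105.2] q [-1.    0.69  1.98  1.16  0.63 -2.28] w 23.7 F [-0.3  0.7 -2.3]
dp [ -5.2 -17.1  27.3] twist [-1.063e+01 -1.270e+00  1.000e-02]
```

View pics/s2.png

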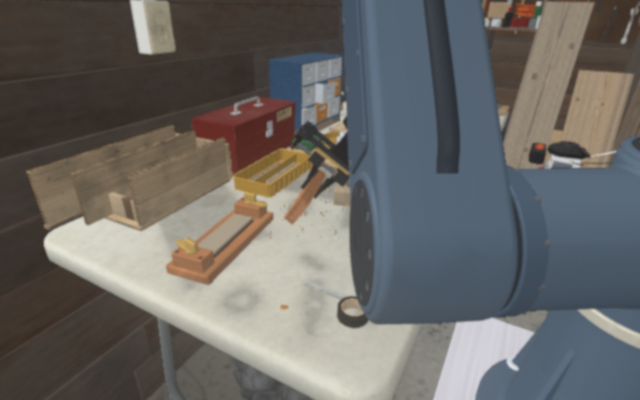

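```bash
python3 - <<'E'
from h import *
goal([505.6,-272.3,50],down(104.35)*Ro.from_rotvec([-40,0,0],degrees=True))
E
```

```text
t 3.53 p [ 501.1 -268.6   74.5] rpy [145.6  -1.1 105.1] q [-1.    0.69  1.98  1.17  0.63 -2.28] w 23.6 F [-2.5  0.3 -3.4]
dp [ -5.2 -11.   22. ] twist [-5.63 -1.31 -0.11]
```

Emit:
servo_tool:
  series:
    - {"dp": [-3, -5, 10], "twist": [-3, -1, 0], "jaw": 1}
    - {"dp": [-5, -10, 20], "twist": [-5, -1, 0], "jaw": 1}
    - {"dp": [-5, -11, 22], "twist": [-5.6, -1.3, 0], "jaw": 1}
    - {"dp": [-5, -11, 22], "twist": [-5.6, -1.3, 0], "jaw": 1}

```text
time_s: 3.87
ee_pos: [0.5067, -0.2717, 0.0498]
tool_rot: [2.449, -0.004, 1.82]
ft_force: [0.3, -0.0, -1.9]
grip_width: 0.273
```

```bash
python3 - <<'E'
from h import *
goal([505.6,-272.3,45],down(104.35)*Ro.from_rotvec([-40,0,0],degrees=True))
E
```

```text
t 3.87 p [ 506.7 -271.7   49.8] rpy [140.3  -0.3 104.3] q [-1.04  0.78  2.02  1.42  0.67 -2.59] w 23.8 F [ 0.3 -0.  -1.9]
dp [-0.3 -4.   3. ] twist [-0.35 -0.16 -0.2 ]
```

Emit:
servo_tool:
  series:
    - {"dp": [0, -2.5, 3], "twist": [0, 0, 0], "jaw": 1}
    - {"dp": [0, -5, 6], "twist": [0, 0, 0], "jaw": 1}
    - {"dp": [0, -5, 6], "twist": [0, 0, 0], "jaw": 1}

```text
time_s: 4.12
ee_pos: [0.5079, -0.2719, 0.0437]
tool_rot: [2.447, -0.0, 1.822]
ft_force: [-0.6, 0.8, -2.3]
grip_width: 0.266
```

```bash
python3 - <<'E'
from h import *
goal([505.6,-272.3,45],down(104.35)*Ro.from_rotvec([-40,0,0],degrees=True))
E
```

```text
t 4.12 p [ 507.9 -271.9   43.7] rpy [140.2  -0.  104.4] q [-1.04  0.8   2.02  1.44  0.67 -2.62] w 23.2 F [-0.6  0.8 -2.3]
dp [ 0.2 -1.  -2.5] twist [-0.2  -0.05  0.03]
```

Emit:
servo_tool:
  series:
    - {"dp": [0, -0.6, 0.8], "twist": [0, 0, 0], "jaw": 0.3}
    - {"dp": [0, -0.6, 0.8], "twist": [0, 0, 0], "jaw": 0}
    - {"dp": [0, -0.6, 0.8], "twist": [0, 0, 0], "jaw": -0.3}
    - {"dp": [0, -0.6, 0.8], "twist": [0, 0, 0], "jaw": -0.6}
    - {"dp": [0, -0.6, 0.8], "twist": [0, 0, 0], "jaw": -0.8}
    - {"dp": [0, -0.6, 0.8], "twist": [0, 0, 0], "jaw": -0.9}
    - {"dp": [0, -0.6, 0.8], "twist": [0, 0, 0], "jaw": -0.9}
    - {"dp": [0, -0.6, 0.8], "twist": [0, 0, 0], "jaw": -0.9}

```text
time_s: 4.78
ee_pos: [0.5079, -0.2719, 0.0432]
tool_rot: [2.446, -0.0, 1.822]
ft_force: [-0.7, 0.2, -0.7]
grip_width: 0.792
```

```bash
python3 - <<'E'
from h import *
from rig import manip
goal([505.6,-272.3,45],down(104.35)*Ro.from_rotvec([-40,0,0],degrees=True))
c=manip.camera("scene"); cv2.imwrite("pics/s3.png",cv2.resize(c["img"][130:250,200:400,::-1],None,fx=4,fy=4))
E
```

```text
t 4.78 p [ 507.9 -271.9   43.2] rpy [140.1  -0.  104.4] q [-1.04  0.8   2.02  1.45  0.67 -2.62] w 68.9 F [-0.7  0.2 -0.7]
dp [ 0.2 -0.6 -2.9] twist [-0.14 -0.03  0.  ]
```

View pics/s3.png

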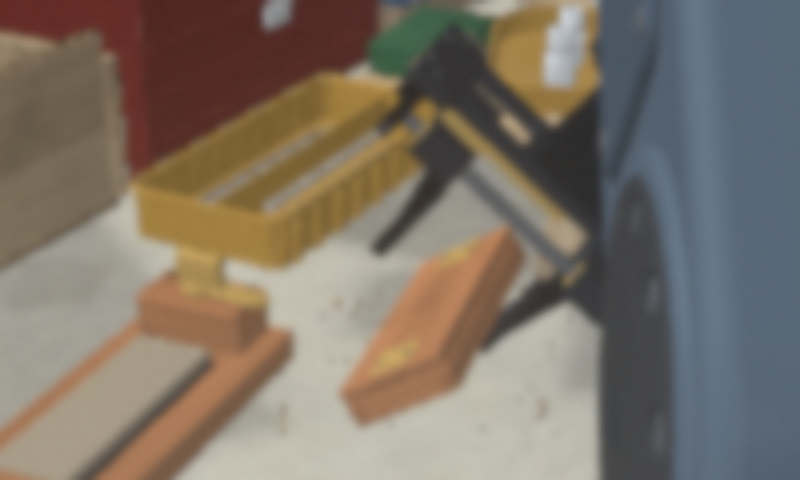

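The lid, at about (440,330) in the zoomed view, has its plates up and is leaning on the lower finger. I'll withdraw the finger so the lid settles flat.

Emit:
servo_tool:
  series:
    - {"dp": [0, 0, 0], "twist": [0, 0, 0], "jaw": -0.95}
    - {"dp": [0, -5, -4], "twist": [0, 0, 0], "jaw": -0.95}
    - {"dp": [0, -12, -10], "twist": [0, 0, 0], "jaw": -0.95}
    - {"dp": [0, -19, -16], "twist": [0, 0, 0], "jaw": -0.95}
    - {"dp": [0, -27, -23], "twist": [0, 0, 0], "jaw": -0.95}
    - {"dp": [0, -30, -27], "twist": [0, 0, 0], "jaw": -0.95}

```text
time_s: 5.33
ee_pos: [0.4671, -0.2825, 0.0444]
tool_rot: [2.446, -0.001, 1.82]
ft_force: [-0.5, 0.2, -0.5]
grip_width: 0.974
```

```bash
python3 - <<'E'
from h import *
from rig import manip
goal([505.6,-272.3,45],down(104.35)*Ro.from_rotvec([-40,0,0],degrees=True))
c=manip.camera("scene"); cv2.imwrite("pics/s4.png",cv2.resize(c["img"][130:250,200:400,::-1],None,fx=4,fy=4))
E
```

```text
t 5.33 p [ 467.1 -282.5   44.4] rpy [ 1.402e+02 -1.000e-01  1.043e+02] q [-1.13  0.79  2.07  1.42  0.69 -2.7 ] w 84.7 F [-0.5  0.2 -0.5]
dp [ 0.4 30.9 25.1] twist [-0.17 -0.01 -0.12]
```

View pics/s4.png

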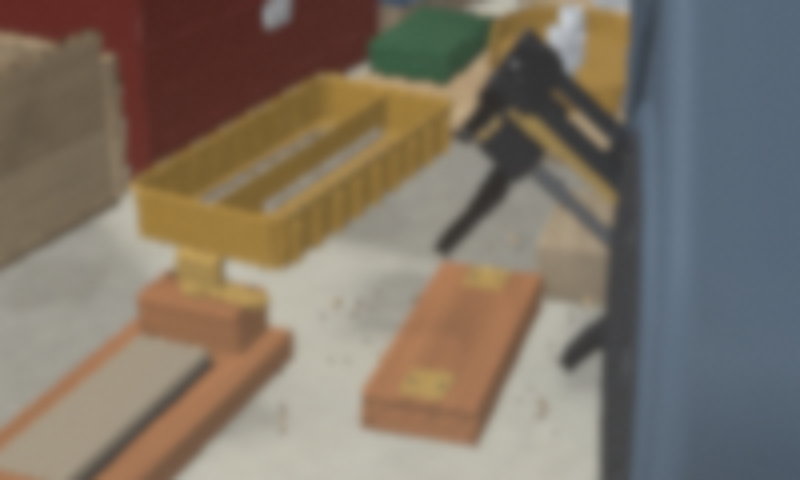

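```bash
python3 - <<'E'
from h import *
goal([467,-282.5,200],down(104.35))
E
```

```text
t 5.38 p [ 467.  -282.8   44.7] rpy [ 1.402e+02 -1.000e-01  1.042e+02] q [-1.13  0.79  2.07  1.42  0.69 -2.7 ] w 84.9 F [-0.5 -0.2 -0.6]
dp [   0.5   99.6 -119.2] twist [ 3.983e+01 -3.000e-02 -1.500e-01]
```

Emit:
servo_tool:
  series:
    - {"dp": [0, 24, -30], "twist": [0, 0, 0], "jaw": -1}
    - {"dp": [0, 48, -60], "twist": [7, 0, 0], "jaw": -1}
    - {"dp": [0, 72, -90], "twist": [14, 0, 0], "jaw": -1}
    - {"dp": [0, 99, -119], "twist": [21, 0, 0], "jaw": -1}
    - {"dp": [0, 99, -119], "twist": [28, 0, 0], "jaw": -1}
    - {"dp": [0, 99, -119], "twist": [35, 0, 0], "jaw": -1}
    - {"dp": [0, 99, -119], "twist": [40, 0, 0], "jaw": -1}
    - {"dp": [0, 99, -119], "twist": [40, 0, 0], "jaw": -1}

```text
time_s: 6.05
ee_pos: [0.468, -0.2834, 0.2019]
tool_rot: [2.936, -0.013, 1.832]
ft_force: [0.3, 0.2, 0.2]
grip_width: 1.002
```

```bash
python3 - <<'E'
from h import *
goal([520,60,250],down(98))
E
```

```text
t 6.05 p [ 468.  -283.4  201.9] rpy [168.2  -0.7 105. ] q [-0.86  0.41  1.75  0.24  0.92 -1.26] w 87.2 F [0.3 0.2 0.2]
dp [318.9 145.  -14.7] twist [11.74 -1.44  6.87]
```

Emit:
servo_tool:
  series:
    - {"dp": [319, 145, -15], "twist": [11.7, -1.4, 6.9], "jaw": -1}
    - {"dp": [319, 145, -15], "twist": [11.7, -1.4, 6.9], "jaw": -1}
    - {"dp": [319, 145, -15], "twist": [11.7, -1.4, 6.9], "jaw": -1}
    - {"dp": [319, 145, -15], "twist": [11.7, -1.4, 6.9], "jaw": -1}
    - {"dp": [319, 145, -15], "twist": [11.7, -1.4, 6.9], "jaw": -1}
    - {"dp": [319, 145, -15], "twist": [11.7, -1.4, 6.9], "jaw": -1}
    - {"dp": [319, 145, -15], "twist": [11.7, -1.4, 6.9], "jaw": -1}
    - {"dp": [319, 145, -15], "twist": [11.7, -1.4, 6.9], "jaw": -1}

```text
time_s: 6.72
ee_pos: [0.5122, 0.0223, 0.2433]
tool_rot: [3.139, -0.007, 1.713]
ft_force: [1.0, 0.6, -0.3]
grip_width: 0.998
```

```bash
python3 - <<'E'
from h import *
from rig import manip
s,p,R=cur(); print(p,np.degrees(s["tool_rot"]))
c=manip.camera("top"); np.savez("top2.npz",**c)
cv2.imwrite("pics/t2.png",cv2.resize(c["img"][100:300,200:520,::-1],None,fx=2,fy=2))
E
```

```text
[512.21998147  22.25812574 243.29198799] [179.87676165  -0.39620686  98.14614736]
```

View pics/t2.png

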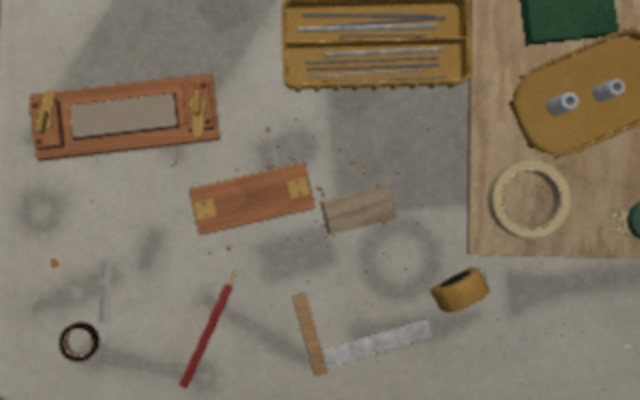

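The lid is lying flat at full-image position (326,199), plates up. The view of it is clear.

```bash
python3 - <<'E'
from h import *
c=load("top2.npz");P=cloud(c);z=P[...,2]
hsv=cv2.cvtColor(c["img"],cv2.COLOR_RGB2HSV)
m=np.zeros((400,640),np.uint8); m[175:225,285:358]=((z>.015)&(z<.032))[175:225,285:358]
n,l,s,_=cv2.connectedComponentsWithStats(m); m=l==1+np.argmax(s[1:,4])
print(np.nanmedian(z[m]),m.sum())
cs,_=cv2.findContours(m.astype(np.uint8),0,cv2.CHAIN_APPROX_NONE); W=onplane(c,max(cs,key=len)[:,0],.024)[:,:2]*1000
print(cv2.minAreaRect(W.astype(np.float32)))
w,V=np.linalg.eigh(np.cov(P[m][:,:2].T)); print(np.degrees(np.arctan2(V[1,1],V[0,1])),P[m].mean(0))
# plane tilt
A=np.c_[P[m][:,:2],np.ones(m.sum())]; print(np.linalg.lstsq(A,P[m][:,2],rcond=None)[0])
goal([496,-276,90],down(104.4))
E
```

```text
0.023708231581569428 1428
((493.3351135253906, -275.738525390625), (63.78016662597656, 159.59291076660156), 14.32442855834961)
104.34917447239542 [ 0.49334105 -0.2756296   0.02369779]
[-0.00422461 -0.00430292  0.02459595]
t 6.77 p [513.1  29.6 244.6] rpy [179.6  -0.7  98.4] q [-0.17  0.35  1.69  0.02  1.11 -0.32] w 87.1 F [1.1 4.2 0.7]
dp [-301.7  -62.6  150.5] twist [ 0.39 -0.7  -5.99]
```

Emit:
servo_tool:
  series:
    - {"dp": [-301, -65, 130], "twist": [0.3, -0.6, -6], "jaw": -1}
    - {"dp": [-301, -65, 130], "twist": [0.3, -0.6, -6], "jaw": -1}
    - {"dp": [-301, -65, 130], "twist": [0.3, -0.6, -6], "jaw": -1}
    - {"dp": [-301, -65, 130], "twist": [0.3, -0.6, -6], "jaw": -1}
    - {"dp": [-301, -65, 130], "twist": [0.3, -0.6, -6], "jaw": -1}
    - {"dp": [-301, -65, 130], "twist": [0.3, -0.6, -6], "jaw": -1}
    - {"dp": [-301, -65, 130], "twist": [0.3, -0.6, -6], "jaw": -1}
    - {"dp": [-301, -65, 130], "twist": [0.3, -0.6, -6], "jaw": -1}

```text
time_s: 7.43
ee_pos: [0.4907, -0.287, 0.1103]
tool_rot: [-3.139, 0.003, 1.817]
ft_force: [0.8, 0.2, 1.1]
grip_width: 1.0
```

```bash
python3 - <<'E'
from h import *
goal([493.3,-275.7,60],down(104.35))
E
```

```text
t 7.43 p [ 490.7 -287.   110.3] rpy [-179.9    0.2  104.1] q [-0.72  0.61  1.68 -0.    0.86 -0.97] w 87.0 F [0.8 0.2 1.1]
dp [10.4  5.4 50.3] twist [-0.14  0.17 -0.22]
```

Emit:
servo_tool:
  series:
    - {"dp": [10.4, 5.4, 40], "twist": [0, 0, -0.2], "jaw": -1}
    - {"dp": [10.4, 5.4, 60], "twist": [0, 0, -0.2], "jaw": -1}
    - {"dp": [10.4, 5.4, 60], "twist": [0, 0, -0.2], "jaw": -1}
    - {"dp": [10.4, 5.4, 60], "twist": [0, 0, -0.2], "jaw": -1}

```text
time_s: 7.77
ee_pos: [0.4933, -0.2736, 0.0502]
tool_rot: [-3.138, 0.001, 1.821]
ft_force: [-0.2, -0.2, -0.3]
grip_width: 1.004
```

```bash
python3 - <<'E'
from h import *
goal([493.3,-275.7,5],down(104.35))
E
```

```text
t 7.77 p [ 493.3 -273.6   50.2] rpy [-1.798e+02  1.000e-01  1.043e+02] q [-0.7   0.7   1.71 -0.01  0.73 -0.95] w 87.3 F [-0.2 -0.2 -0.3]
dp [-2.  -0.3 45.2] twist [-0.23  0.05 -0.01]
```

Emit:
servo_tool:
  series:
    - {"dp": [-2, -0.5, 25], "twist": [-0.2, 0, 0], "jaw": -1}
    - {"dp": [-2, -0.5, 38], "twist": [-0.2, 0, 0], "jaw": -1}
    - {"dp": [-2, -0.5, 45], "twist": [-0.2, 0, 0], "jaw": -0.9}
    - {"dp": [-2, -0.5, 45], "twist": [-0.2, 0, 0], "jaw": -0.7}
    - {"dp": [-2, -0.5, 45], "twist": [-0.2, 0, 0], "jaw": -0.6}
    - {"dp": [-2, -0.5, 45], "twist": [-0.2, 0, 0], "jaw": 0}
    - {"dp": [-2, -0.5, 45], "twist": [-0.2, 0, 0], "jaw": 0}

```text
time_s: 8.35
ee_pos: [0.495, -0.2766, 0.0076]
tool_rot: [3.139, 0.006, 1.823]
ft_force: [-3.0, -1.1, 1.8]
grip_width: 0.733
```

```bash
python3 - <<'E'
from h import *
goal([493.3,-275.7,5],down(104.35))
E
```

```text
t 8.35 p [ 495.  -276.6    7.6] rpy [179.9   0.3 104.4] q [-0.71  0.77  1.73 -0.    0.64 -0.96] w 63.7 F [-3.  -1.1  1.8]
dp [ 1.3 -1.4  2.6] twist [0.12 0.32 0.09]
```

Emit:
servo_tool:
  series:
    - {"dp": [0, 0, 0], "twist": [0, 0, 0], "jaw": 1}
    - {"dp": [0, 0, 0], "twist": [0, 0, 0], "jaw": 1}
    - {"dp": [0, 0, 0], "twist": [0, 0, 0], "jaw": 1}

```text
time_s: 8.6
ee_pos: [0.495, -0.2766, 0.0076]
tool_rot: [3.139, 0.006, 1.822]
ft_force: [-1.1, 0.7, 7.0]
grip_width: 0.733
```

```bash
python3 - <<'E'
from h import *
goal([493.3,-275.7,60],down(104.35))
E
```

```text
t 8.6 p [ 495.  -276.6    7.6] rpy [179.9   0.3 104.4] q [-0.71  0.77  1.73 -0.    0.64 -0.96] w 63.8 F [-1.1  0.7  7. ]
dp [  1.   -1.3 -52.4] twist [0.14 0.32 0.07]
```

Emit:
servo_tool:
  series:
    - {"dp": [0, 0, 0], "twist": [0, 0, 0], "jaw": -0.6}
    - {"dp": [0, 0, 0], "twist": [0, 0, 0], "jaw": -0.6}
    - {"dp": [0, 0, -2], "twist": [0, 0, 0], "jaw": -0.6}
    - {"dp": [0, 0, -2], "twist": [0, 0, 0], "jaw": -0.6}

```text
time_s: 8.93
ee_pos: [0.4949, -0.2762, 0.0085]
tool_rot: [3.139, 0.004, 1.822]
ft_force: [0.1, 0.3, -0.1]
grip_width: 0.793
```

```bash
python3 - <<'E'
from h import *
goal([493.3,-275.7,9],down(104.35))
E
```

```text
t 8.93 p [ 494.9 -276.2    8.5] rpy [179.9   0.3 104.4] q [-0.71  0.77  1.73 -0.    0.64 -0.96] w 69.0 F [ 0.1  0.3 -0.1]
dp [ 0.9 -1.4 -0.5] twist [0.13 0.25 0.03]
```

Emit:
servo_tool:
  series:
    - {"dp": [0.5, -1.3, -3], "twist": [0, 0, 0], "jaw": -0.6}
    - {"dp": [0.5, -1.3, -3], "twist": [0, 0, 0], "jaw": 0}
    - {"dp": [0.5, -1.3, -3], "twist": [0, 0, 0], "jaw": 1}
    - {"dp": [0.5, -1.3, -3], "twist": [0, 0, 0], "jaw": 1}
    - {"dp": [0.5, -1.3, -3], "twist": [0, 0, 0], "jaw": 1}
    - {"dp": [0.5, -1.3, -3], "twist": [0, 0, 0], "jaw": 1}

```text
time_s: 9.43
ee_pos: [0.4936, -0.2761, 0.0115]
tool_rot: [3.139, 0.005, 1.822]
ft_force: [0.6, 0.5, 2.6]
grip_width: 0.728
```

```bash
python3 - <<'E'
from h import *
goal([493.3,-275.7,100],down(104.35))
E
```

```text
t 9.43 p [ 493.6 -276.1   11.5] rpy [179.9   0.3 104.4] q [-0.71  0.77  1.73 -0.    0.64 -0.96] w 63.4 F [0.6 0.5 2.6]
dp [  0.1  -0.  -88.5] twist [0.14 0.26 0.02]
```

Emit:
servo_tool:
  series:
    - {"dp": [0, 0, -10], "twist": [0, 0, 0], "jaw": 1}
    - {"dp": [0, 0, -40], "twist": [0, 0, 0], "jaw": 1}
    - {"dp": [0, 0, -75], "twist": [0, 0, 0], "jaw": 1}
    - {"dp": [0, 0, -95], "twist": [0, 0, 0], "jaw": 1}
    - {"dp": [0, 0, -95], "twist": [0, 0, 0], "jaw": 1}

```text
time_s: 9.85
ee_pos: [0.495, -0.2775, 0.1107]
tool_rot: [3.135, 0.011, 1.822]
ft_force: [1.3, -0.4, -1.3]
grip_width: 0.73
```

```bash
python3 - <<'E'
from h import *
goal([599.4,-103,105],down(98.0))
E
```

```text
t 9.85 p [ 495.  -277.5  110.7] rpy [179.6   0.6 104.4] q [-0.71  0.6   1.69 -0.    0.84 -0.96] w 63.5 F [ 1.3 -0.4 -1.3]
dp [143.1 144.5   5. ] twist [0.39 0.61 6.4 ]
```

Emit:
servo_tool:
  series:
    - {"dp": [22, 22, 0], "twist": [0, 0, 1], "jaw": 1}
    - {"dp": [46, 46, 0], "twist": [0, 0, 2], "jaw": 1}
    - {"dp": [70, 70, 0], "twist": [0.2, 0.3, 3], "jaw": 1}
    - {"dp": [94, 94, 0], "twist": [0.2, 0.3, 4], "jaw": 1}
    - {"dp": [118, 118, 0], "twist": [0.2, 0.3, 5], "jaw": 1}
    - {"dp": [135, 136, 0], "twist": [0.3, 0.5, 6], "jaw": 1}
    - {"dp": [143, 144, 0], "twist": [0.3, 0.5, 6.4], "jaw": 1}
    - {"dp": [143, 144, 0], "twist": [0.3, 0.5, 6.4], "jaw": 1}

```text
time_s: 10.52
ee_pos: [0.597, -0.0985, 0.1047]
tool_rot: [-3.136, -0.006, 1.714]
ft_force: [0.1, -0.3, -1.8]
grip_width: 0.734
```

```bash
python3 - <<'E'
from h import *
from rig import manip
c=manip.camera("scene"); cv2.imwrite("pics/s5.png",cv2.resize(c["img"][130:290,130:330,::-1],None,fx=3.7,fy=3.7))
goal([599.4,-103,60],down(98.0))
E
```

```text
t 10.57 p [ 596.2 -100.   104.7] rpy [-179.6   -0.3   98.2] q [-0.35  0.65  1.58  0.    0.92 -0.5 ] w 63.9 F [ 0.2 -0.4 -1.7]
dp [-3.7  3.1 44.7] twist [-0.35 -0.31  0.16]
```

View pics/s5.png

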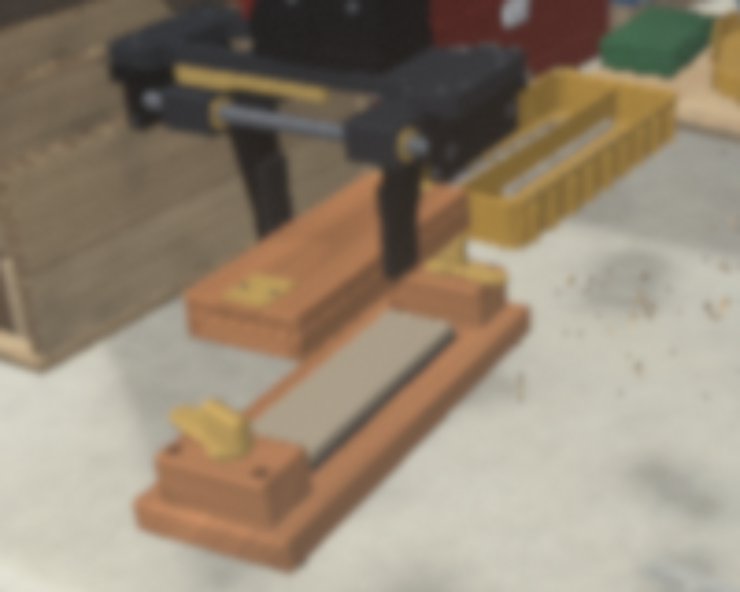

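Emit:
servo_tool:
  series:
    - {"dp": [-3.5, 3.2, 20], "twist": [-0.3, -0.3, 0.2], "jaw": 1}
    - {"dp": [-3.5, 3.2, 32], "twist": [-0.3, -0.3, 0.2], "jaw": 1}
    - {"dp": [-3.5, 3.2, 34], "twist": [-0.3, -0.3, 0.2], "jaw": 1}
    - {"dp": [-3.5, 3.2, 34], "twist": [-0.3, -0.3, 0.2], "jaw": 1}

```text
time_s: 10.9
ee_pos: [0.5983, -0.1048, 0.0702]
tool_rot: [-3.139, -0.001, 1.705]
ft_force: [-1.0, 0.8, -1.2]
grip_width: 0.733
```

```bash
python3 - <<'E'
from h import *
from rig import manip
goal([599.4,-103,40],down(98.0))
c=manip.camera("scene"); np.savez("sc6.npz",**c)
goal([599.4,-103,40],down(98.0))
P=cloud(c)*1000
th=np.radians(8); d=P-np.array([599.3,-102.5,0]); bx=d[...,0]*np.cos(th)+d[...,1]*np.sin(th); by=-d[...,0]*np.sin(th)+d[...,1]*np.cos(th); z=P[...,2]
hsv=cv2.cvtColor(c["img"],cv2.COLOR_RGB2HSV); wood=(hsv[...,0]<16)&(hsv[...,1]>90)
def st(m,n):
    print(n,m.sum(),"by pct",np.nanpercentile(by[m],[0,1,5,50,95,99,100]).round(1),"bx",np.nanpercentile(bx[m],[0,1,50,99,100]).round(1),"z",np.nanmedian(z[m]).round(1))
reg=(abs(bx)<60)&(abs(by)<130)
st(reg&(z>78)&(z<90)&wood,"lidtop")
st(reg&(z>60)&(z<78)&wood&(by>70),"lid end face")
st(reg&(z>44)&(z<51)&wood&(by>70),"postL top")
st(reg&(z>28)&(z<44)&wood&(by>70)&(by<130),"postL side")
st(reg&(z>18)&(z<25)&wood,"plinth")
E
```

```text
t 10.9 p [ 598.3 -104.8   70.2] rpy [-1.798e+02 -1.000e-01  9.770e+01] q [-0.36  0.71  1.59  0.    0.85 -0.49] w 63.8 F [-1.   0.8 -1.2]
dp [ 1.6  1.4 30.2] twist [-0.16 -0.09 -0.29]
t 10.95 p [ 599.3 -104.9   71.1] rpy [-180.    -0.    97.7] q [-0.36  0.71  1.59  0.    0.85 -0.49] w 63.7 F [ 0.3  0.  -1.9]
dp [ 1.8  0.4 31.1] twist [-0.03 -0.03 -0.29]
lidtop 1057 by pct [-77.2 -71.  -58.9  20.7  77.9  79.1  81.1] bx [-36.1 -34.   -2.3  29.4  35.1] z 81.6
lid end face 258 by pct [70.1 71.  74.2 78.3 79.8 80.2 80.5] bx [-33.8 -33.7  -6.9  27.1  28.1] z 69.3
postL top 325 by pct [ 84.2  86.3  89.  110.2 119.9 120.7 121.4] bx [-33.  -32.4 -12.4  27.6  28.9] z 46.8
postL side 309 by pct [ 84.5  87.7  90.8 119.3 120.9 121.4 122. ] bx [-33.7 -33.1 -16.4  27.3  31.9] z 35.9
plinth 1060 by pct [-118.5 -111.2  -90.5   43.1  123.8  125.1  126.4] bx [-46.6 -45.6 -33.   39.4  43.4] z 20.9
```

Emit:
servo_tool:
  series:
    - {"dp": [1.8, 0.3, 8], "twist": [0, 0, -0.3], "jaw": 1}
    - {"dp": [1.8, 0.3, 18], "twist": [0, 0, -0.3], "jaw": 1}
    - {"dp": [1.8, 0.3, 20], "twist": [0, 0, -0.3], "jaw": 1}
    - {"dp": [1.8, 0.3, 20], "twist": [0, 0, -0.3], "jaw": 1}

```text
time_s: 11.28
ee_pos: [0.5997, -0.1021, 0.0508]
tool_rot: [-3.141, -0.0, 1.712]
ft_force: [0.1, 0.9, -2.2]
grip_width: 0.731
```

```bash
python3 - <<'E'
from h import *
goal([599.4,-103,36],down(98.0))
E
```

```text
t 11.28 p [ 599.7 -102.1   50.8] rpy [-180.    -0.    98.1] q [-0.35  0.74  1.6   0.    0.81 -0.49] w 63.6 F [ 0.1  0.9 -2.2]
dp [-0.8 -0.4 14.8] twist [-0.02 -0.02  0.08]
```

Emit:
servo_tool:
  series:
    - {"dp": [-0.8, -0.3, 2], "twist": [0, 0, 0.1], "jaw": 1}
    - {"dp": [-0.8, -0.3, 5], "twist": [0, 0, 0.1], "jaw": 1}
    - {"dp": [-0.8, -0.3, 8], "twist": [0, 0, 0.1], "jaw": 1}
    - {"dp": [-0.8, -0.3, 11], "twist": [0, 0, 0.1], "jaw": 1}
    - {"dp": [-0.8, -0.3, 13], "twist": [0, 0, 0.1], "jaw": 1}
    - {"dp": [-0.8, -0.3, 14], "twist": [0, 0, 0.1], "jaw": 1}
    - {"dp": [-0.8, -0.3, 14], "twist": [0, 0, 0.1], "jaw": 1}

```text
time_s: 11.87
ee_pos: [0.6002, -0.1032, 0.0375]
tool_rot: [3.14, 0.0, 1.71]
ft_force: [-0.2, -0.0, -2.6]
grip_width: 0.733
```

```bash
python3 - <<'E'
from h import *
goal([599.4,-103,33.5],down(98.0))
E
```

```text
t 11.87 p [ 600.2 -103.2   37.5] rpy [179.9   0.   98. ] q [-0.35  0.76  1.6   0.    0.78 -0.49] w 63.8 F [-0.2 -0.  -2.6]
dp [ 0.3 -0.8  4. ] twist [ 0.07  0.02 -0.02]
```

Emit:
servo_tool:
  series:
    - {"dp": [0.2, -0.5, 1.5], "twist": [0, 0, 0], "jaw": 1}
    - {"dp": [0.2, -0.5, 3], "twist": [0, 0, 0], "jaw": 1}
    - {"dp": [0.2, -0.5, 4], "twist": [0, 0, 0], "jaw": 1}
    - {"dp": [0.2, -0.5, 4.5], "twist": [0, 0, 0], "jaw": 1}
    - {"dp": [0.2, -0.5, 4.5], "twist": [0, 0, 0], "jaw": 1}

```text
time_s: 12.28
ee_pos: [0.5999, -0.1031, 0.0336]
tool_rot: [3.14, 0.001, 1.71]
ft_force: [-0.9, 0.8, -1.3]
grip_width: 0.733
```

```bash
python3 - <<'E'
from h import *
goal([599.4,-103,33.5],down(98.0))
E
```

```text
t 12.28 p [ 599.9 -103.1   33.6] rpy [179.9   0.   98. ] q [-0.35  0.76  1.61  0.    0.77 -0.49] w 63.8 F [-0.9  0.8 -1.3]
dp [ 0.2 -0.5  0.1] twist [ 0.1   0.04 -0.02]
```

Just about home. Another 1 mm down to confirm contact.

Emit:
servo_tool:
  series:
    - {"dp": [0, 0, 0.8], "twist": [0, 0, 0], "jaw": 1}
    - {"dp": [0, 0, 1.2], "twist": [0, 0, 0], "jaw": 1}
    - {"dp": [0, 0, 1.2], "twist": [0, 0, 0], "jaw": 1}

```text
time_s: 12.53
ee_pos: [0.5998, -0.1031, 0.0335]
tool_rot: [3.14, 0.001, 1.71]
ft_force: [-2.6, 0.9, 6.3]
grip_width: 0.733
```

```bash
python3 - <<'E'
from h import *
goal([599.4,-103,33.5],down(98.0))
E
```

```text
t 12.53 p [ 599.8 -103.1   33.5] rpy [179.9   0.   98. ] q [-0.35  0.76  1.61  0.    0.77 -0.49] w 63.7 F [-2.6  0.9  6.3]
dp [ 0.2 -0.4 -0. ] twist [ 0.11  0.05 -0.02]
```

Emit:
servo_tool:
  series:
    - {"dp": [0, 0, 0], "twist": [0, 0, 0], "jaw": -0.8}
    - {"dp": [0, 0, 0], "twist": [0, 0, 0], "jaw": -0.8}
    - {"dp": [0, 0, 0], "twist": [0, 0, 0], "jaw": -0.8}
    - {"dp": [0, 0, -10], "twist": [0, 0, 0], "jaw": -0.8}
    - {"dp": [0, 0, -40], "twist": [0, 0, 0], "jaw": -0.8}
    - {"dp": [0, 0, -80], "twist": [0, 0, 0], "jaw": -0.8}
    - {"dp": [0, 0, -100], "twist": [0, 0, 0], "jaw": -0.8}
    - {"dp": [0, 0, -100], "twist": [0, 0, 0], "jaw": -0.8}

```text
time_s: 13.2
ee_pos: [0.6035, -0.1044, 0.1381]
tool_rot: [3.13, 0.006, 1.71]
ft_force: [0.5, 0.3, -0.5]
grip_width: 0.899
```

```bash
python3 - <<'E'
from h import *
from rig import manip
c=manip.camera("scene"); np.savez("sc7.npz",**c); cv2.imwrite("pics/s7.png",cv2.resize(c["img"][130:290,130:330,::-1],None,fx=3.7,fy=3.7))
P=cloud(c)*1000
th=np.radians(8); d=P-np.array([599.3,-102.5,0]); bx=d[...,0]*np.cos(th)+d[...,1]*np.sin(th); by=-d[...,0]*np.sin(th)+d[...,1]*np.cos(th); z=P[...,2]
for lo,hi in ((-75,-40),(-20,20),(40,75)):
  m=(by>lo)&(by<hi)&(z>35)&(z<60)&(abs(bx)<28); print(lo,np.nanmedian(z[m]),m.sum(), [np.nanmedian(z[m&(bx>a)&(bx<a+18)]).round(1) for a in(-28,-9,10)])
m=(z>43)&(z<51)&(by>84)&(by<118)&(abs(bx)<30); print("post",np.nanmedian(z[m]))
goal([585.2,-2.5,120],down(79))
E
```

```text
-75 45.08603961005947 219 [np.float64(45.1), np.float64(45.2), np.float64(44.9)]
-20 44.90982548058306 300 [np.float64(45.0), np.float64(45.0), np.float64(44.8)]
40 45.14840501226153 303 [np.float64(45.1), np.float64(45.3), np.float64(45.1)]
post 47.10648715141241
t 13.25 p [ 601.9 -103.9  135.6] rpy [179.5   0.2  98. ] q [-0.35  0.61  1.56  0.    0.97 -0.49] w 78.3 F [ 0.4 -0.4  0.7]
dp [102.8  -2.6  15.2] twist [ 0.5   0.15 18.98]
```

View pics/s7.png

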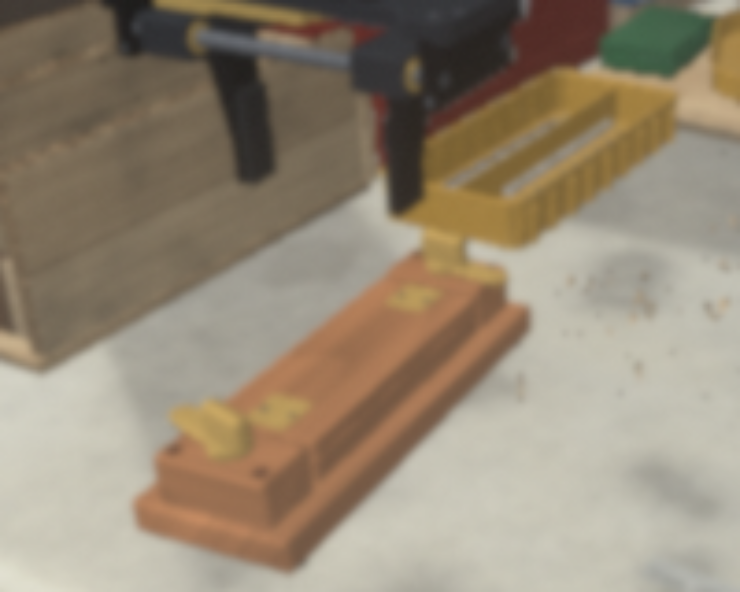

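```bash
python3 - <<'E'
from h import *
goal([585.2,-2.5,110],down(169))
E
```

```text
t 13.25 p [ 601.9 -103.9  135.6] rpy [179.5   0.2  98. ] q [-0.35  0.61  1.56  0.    0.97 -0.49] w 78.3 F [ 0.4 -0.4  0.7]
dp [102.8  -2.7  25.2] twist [  0.26   0.49 -71.02]
```

Emit:
servo_tool:
  series:
    - {"dp": [102.5, -3, 25], "twist": [0.4, 0.1, -71], "jaw": 0.1}
    - {"dp": [102.5, -3, 25], "twist": [0.4, 0.1, -71], "jaw": 0.1}
    - {"dp": [102.5, -3, 25], "twist": [0.4, 0.1, -71], "jaw": 0.1}
    - {"dp": [102.5, -3, 25], "twist": [0.4, 0.1, -71], "jaw": 0.1}
    - {"dp": [102.5, -3, 25], "twist": [0.4, 0.1, -71], "jaw": 0.1}
    - {"dp": [102.5, -3, 25], "twist": [0.4, 0.1, -71], "jaw": 0.1}
    - {"dp": [102.5, -3, 25], "twist": [0.4, 0.1, -71], "jaw": 0.1}
    - {"dp": [102.5, -3, 25], "twist": [0.4, 0.1, -71], "jaw": 0.1}
  force: 12

```text
time_s: 13.92
ee_pos: [0.5813, -0.0017, 0.1056]
tool_rot: [-3.137, -0.005, 2.717]
ft_force: [0.3, -0.4, 0.4]
grip_width: 0.467
```

```bash
python3 - <<'E'
from h import *
goal([585.2,-2.5,110],down(169))
E
```

```text
t 13.92 p [581.3  -1.7 105.6] rpy [-179.7   -0.3  155.6] q [-0.19  0.63  1.64 -0.    0.88 -1.34] w 40.6 F [ 0.3 -0.4  0.4]
dp [-3.9  0.8 -4.4] twist [ -0.23  -0.33 -13.35]
```

Emit:
servo_tool:
  series:
    - {"dp": [-3.5, 0.8, 0], "twist": [0, 0, -7], "jaw": 0.1}
    - {"dp": [-3.5, 0.8, 0], "twist": [0, 0, -13.4], "jaw": 0.1}
    - {"dp": [-3.5, 0.8, 0], "twist": [0, 0, -13.4], "jaw": 0.1}
    - {"dp": [-3.5, 0.8, 0], "twist": [0, 0, -13.4], "jaw": 0.1}
    - {"dp": [-3.5, 0.8, 0], "twist": [0, 0, -13.4], "jaw": 0.1}

```text
time_s: 14.33
ee_pos: [0.5854, -0.0027, 0.1063]
tool_rot: [-3.138, -0.005, 2.941]
ft_force: [0.3, 0.0, -0.2]
grip_width: 0.448
```

```bash
python3 - <<'E'
from h import *
goal([585.2,-2.5,61],down(169))
E
```

```text
t 14.33 p [585.4  -2.7 106.3] rpy [-179.8   -0.3  168.5] q [-0.19  0.63  1.63 -0.    0.89 -1.56] w 39.0 F [ 0.3  0.  -0.2]
dp [-0.   0.3 45.3] twist [-0.18 -0.26 -0.47]
```

Emit:
servo_tool:
  series:
    - {"dp": [0, 0.2, 20], "twist": [0, -0.2, -0.4], "jaw": 0.1}
    - {"dp": [0, 0.2, 36], "twist": [0, -0.2, -0.4], "jaw": 0.1}
    - {"dp": [0, 0.2, 45], "twist": [0, -0.2, -0.4], "jaw": 0.1}
    - {"dp": [0, 0.2, 45], "twist": [0, -0.2, -0.4], "jaw": 0.3}
    - {"dp": [0, 0.2, 45], "twist": [0, -0.2, -0.4], "jaw": 0.5}
    - {"dp": [0, 0.2, 45], "twist": [0, -0.2, -0.4], "jaw": 1}
    - {"dp": [0, 0.2, 45], "twist": [0, -0.2, -0.4], "jaw": 1}
    - {"dp": [0, 0.2, 45], "twist": [0, -0.2, -0.4], "jaw": 1}

```text
time_s: 15.0
ee_pos: [0.5866, -0.0028, 0.063]
tool_rot: [-3.138, 0.002, 2.951]
ft_force: [-0.1, -0.4, -0.1]
grip_width: 0.155
```

```bash
python3 - <<'E'
from h import *
goal([585.2,-2.5,61],down(169))
E
```

```text
t 15.0 p [586.6  -2.8  63. ] rpy [-1.798e+02  1.000e-01  1.691e+02] q [-0.19  0.7   1.65 -0.    0.79 -1.57] w 13.5 F [-0.1 -0.4 -0.1]
dp [1.5 0.1 2. ] twist [-0.18  0.14  0.07]
```

Emit:
servo_tool:
  series:
    - {"dp": [1.4, 0, 1.5], "twist": [0, 0, 0], "jaw": 1}
    - {"dp": [1.4, 0, 1.5], "twist": [0, 0, 0], "jaw": 1}
    - {"dp": [1.4, 0, 1.5], "twist": [0, 0, 0], "jaw": 1}
    - {"dp": [1.4, 0, 1.5], "twist": [0, 0, 0], "jaw": 1}

```text
time_s: 15.33
ee_pos: [0.5862, -0.0026, 0.0621]
tool_rot: [-3.139, 0.005, 2.951]
ft_force: [-0.0, 0.6, 5.8]
grip_width: 0.103
```

```bash
python3 - <<'E'
from h import *
goal([585.2,-2.5,61],down(98))
from rig import manip
c=manip.camera("scene"); cv2.imwrite("pics/s8.png",cv2.resize(c["img"][150:290,130:290,::-1],None,fx=4,fy=4))
E
```

```text
t 15.33 p [586.2  -2.6  62.1] rpy [-179.8    0.3  169.1] q [-0.19  0.7   1.66 -0.    0.78 -1.57] w 8.9 F [-0.   0.6  5.8]
dp [ 1.  -0.1  1.1] twist [2.000e-02 3.500e-01 7.108e+01]
```

View pics/s8.png

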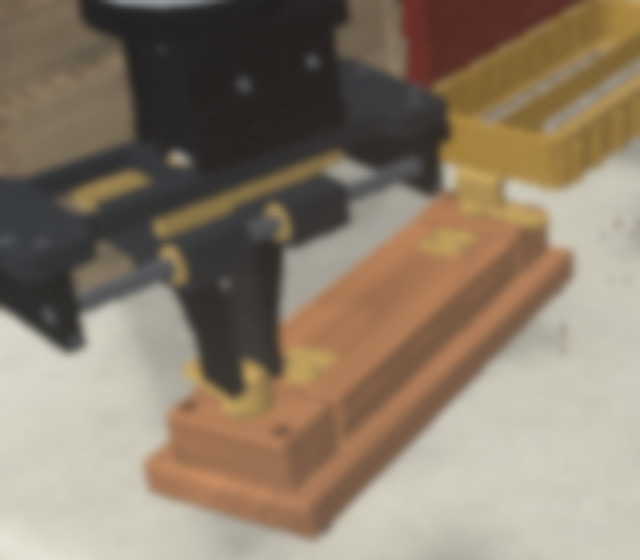

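Emit:
servo_tool:
  series:
    - {"dp": [0.3, 0, -1.5], "twist": [0, 0, 7], "jaw": 1}
    - {"dp": [0.3, 0, -1.5], "twist": [0, 0, 14], "jaw": 1}
    - {"dp": [0.3, 0, -1.5], "twist": [0, 0, 21], "jaw": 1}
    - {"dp": [0.3, 0, -1.5], "twist": [0, 0, 28], "jaw": 1}
    - {"dp": [0.3, 0, -1.5], "twist": [0, 0, 35], "jaw": 1}
    - {"dp": [0.3, 0, -1.5], "twist": [0, 0, 41], "jaw": 1}
    - {"dp": [0.3, 0, -1.5], "twist": [0, 0, 46], "jaw": 1}
    - {"dp": [0.3, 0, -1.5], "twist": [0, 0, 46], "jaw": 1}

```text
time_s: 16.05
ee_pos: [0.5857, -0.0032, 0.0622]
tool_rot: [3.141, 0.006, 2.147]
ft_force: [3.5, -1.9, -3.5]
grip_width: 0.102
```

```bash
python3 - <<'E'
from h import *
goal([585.2,-2.5,62],down(98))
E
```

```text
t 16.05 p [585.7  -3.2  62.2] rpy [180.    0.3 123. ] q [-0.19  0.7   1.66 -0.01  0.78 -0.77] w 8.8 F [ 3.5 -1.9 -3.5]
dp [ 0.9 -0.1  0.2] twist [ 0.09  0.32 24.99]
```

Emit:
servo_tool:
  series:
    - {"dp": [0.5, 0, 0], "twist": [0, 0, 7], "jaw": 1}
    - {"dp": [0.5, 0, 0], "twist": [0, 0, 14], "jaw": 1}
    - {"dp": [0.5, 0, 0], "twist": [0, 0, 20], "jaw": 1}
    - {"dp": [0.5, 0, 0], "twist": [0, 0, 25], "jaw": 1}
    - {"dp": [0.5, 0, 0], "twist": [0, 0, 25], "jaw": 1}
    - {"dp": [0.5, 0, 0], "twist": [0, 0, 25], "jaw": 1}

```text
time_s: 16.55
ee_pos: [0.5854, -0.0033, 0.0622]
tool_rot: [3.139, 0.006, 1.715]
ft_force: [2.2, -5.1, -3.4]
grip_width: 0.104
```

```bash
python3 - <<'E'
from h import *
goal([585.2,-2.5,62],down(98))
E
```

```text
t 16.55 p [585.4  -3.3  62.2] rpy [179.9   0.3  98.3] q [-0.19  0.7   1.66 -0.01  0.78 -0.33] w 9.0 F [ 2.2 -5.1 -3.4]
dp [ 0.8 -0.   0.2] twist [0.13 0.33 0.28]
```

Emit:
servo_tool:
  series:
    - {"dp": [0, 0, 0], "twist": [0, 0, 0.3], "jaw": 1}
    - {"dp": [0, 0, 0], "twist": [0, 0, 0.3], "jaw": 0.3}
    - {"dp": [0, 0, 0], "twist": [0, 0, 0.3], "jaw": 0.1}
    - {"dp": [0, 0, 0], "twist": [0, 0, 0.3], "jaw": 0.1}
    - {"dp": [0, 0, -20], "twist": [0, 0, 0.3], "jaw": 0.1}
    - {"dp": [0, 0, -50], "twist": [0, 0, 0.3], "jaw": 0.1}
    - {"dp": [0, 0, -60], "twist": [0, 0, 0.3], "jaw": 0.1}

```text
time_s: 17.13
ee_pos: [0.5852, -0.0015, 0.125]
tool_rot: [3.138, 0.004, 1.708]
ft_force: [0.1, 0.4, 0.4]
grip_width: 0.42
```

```bash
python3 - <<'E'
from h import *
goal([613.4,-202.5,120],down(180.5))
E
```

```text
t 17.13 p [585.2  -1.5 125. ] rpy [179.8   0.2  97.9] q [-0.19  0.6   1.63 -0.    0.91 -0.33] w 36.6 F [0.1 0.4 0.4]
dp [-202.9    0.4    5.8] twist [-1.000e-02  3.300e-01 -8.265e+01]
```

Emit:
servo_tool:
  series:
    - {"dp": [-203, 0, 8], "twist": [0, 0, -82.5], "jaw": 0.1}
    - {"dp": [-203, 0, 8], "twist": [0, 0, -82.5], "jaw": 0.1}
    - {"dp": [-203, 0, 8], "twist": [0, 0, -82.5], "jaw": 0.1}
    - {"dp": [-203, 0, 8], "twist": [0, 0, -82.5], "jaw": 0.1}
    - {"dp": [-203, 0, 8], "twist": [0, 0, -82.5], "jaw": 0.1}
    - {"dp": [-203, 0, 8], "twist": [0, 0, -82.5], "jaw": 0.1}
    - {"dp": [-203, 0, 8], "twist": [0, 0, -82.5], "jaw": 0.1}
    - {"dp": [-203, 0, 8], "twist": [0, 0, -82.5], "jaw": 0.1}

```text
time_s: 17.8
ee_pos: [0.6108, -0.2038, 0.1142]
tool_rot: [-3.139, 0.0, 2.698]
ft_force: [-0.6, 0.7, 0.9]
grip_width: 0.454
```

```bash
python3 - <<'E'
from h import *
from rig import manip
c=manip.camera("scene"); np.savez("sc9.npz",**c); cv2.imwrite("pics/s9.png",cv2.resize(c["img"][150:290,130:330,::-1],None,fx=4,fy=4))
goal([613.4,-202.5,120],down(180.5))
E
```

```text
t 17.85 p [ 610.8 -203.2  114.2] rpy [-179.9    0.   154.9] q [-0.49  0.68  1.47 -0.    0.99 -1.62] w 39.5 F [-0.1 -0.1 -0.6]
dp [-2.   1.7 -5.8] twist [-1.500e-01 -2.000e-02 -2.562e+01]
```

View pics/s9.png

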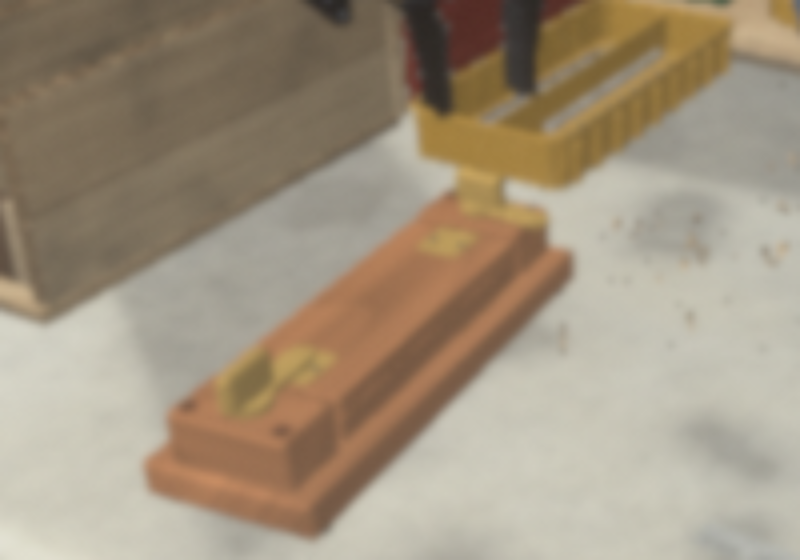

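The left button, at about (265,380) in the zoomed view, now points in over the lid. Next is the right one.

Emit:
servo_tool:
  series:
    - {"dp": [-2, 1.5, 0], "twist": [0, 0, -7], "jaw": 0.1}
    - {"dp": [-2, 1.5, 0], "twist": [0, 0, -14], "jaw": 0.1}
    - {"dp": [-2, 1.5, 0], "twist": [0, 0, -21], "jaw": 0.1}
    - {"dp": [-2, 1.5, 0], "twist": [0, 0, -25.5], "jaw": 0.1}
    - {"dp": [-2, 1.5, 0], "twist": [0, 0, -25.5], "jaw": 0.1}
    - {"dp": [-2, 1.5, 0], "twist": [0, 0, -25.5], "jaw": 0.1}

```text
time_s: 18.35
ee_pos: [0.6137, -0.2019, 0.1146]
tool_rot: [-3.139, -0.0, 3.136]
ft_force: [-0.0, 0.0, -0.1]
grip_width: 0.447
```

```bash
python3 - <<'E'
from h import *
goal([613.4,-202.5,62],down(180.5))
E
```

```text
t 18.35 p [ 613.7 -201.9  114.6] rpy [-179.8   -0.   179.7] q [-0.49  0.68  1.47 -0.    0.99 -2.05] w 38.8 F [-0.   0.  -0.1]
dp [ 0.3 -0.5 52.6] twist [-0.16 -0.02 -0.85]
```

Emit:
servo_tool:
  series:
    - {"dp": [0.3, -0.5, 25], "twist": [0, 0, -0.8], "jaw": 0.1}
    - {"dp": [0.3, -0.5, 44], "twist": [0, 0, -0.8], "jaw": 0.1}
    - {"dp": [0.3, -0.5, 52], "twist": [0, 0, -0.8], "jaw": 0.3}
    - {"dp": [0.3, -0.5, 52], "twist": [0, 0, -0.8], "jaw": 0.5}
    - {"dp": [0.3, -0.5, 52], "twist": [0, 0, -0.8], "jaw": 1}
    - {"dp": [0.3, -0.5, 52], "twist": [0, 0, -0.8], "jaw": 1}
    - {"dp": [0.3, -0.5, 52], "twist": [0, 0, -0.8], "jaw": 1}
    - {"dp": [0.3, -0.5, 52], "twist": [0, 0, -0.8], "jaw": 1}

```text
time_s: 19.02
ee_pos: [0.6145, -0.2024, 0.064]
tool_rot: [-3.139, 0.002, -3.132]
ft_force: [-0.1, 0.6, 0.3]
grip_width: 0.103
```

```bash
python3 - <<'E'
from h import *
goal([613.4,-202.5,62],down(98))
E
```

```text
t 19.02 p [ 614.5 -202.4   64. ] rpy [-1.799e+02  1.000e-01 -1.795e+02] q [-0.49  0.75  1.49 -0.    0.89 -2.07] w 9.0 F [-0.1  0.6  0.3]
dp [ 1.1 -0.   2. ] twist [-1.000e-02  1.900e-01  8.255e+01]
```

Emit:
servo_tool:
  series:
    - {"dp": [0.5, 0, 1], "twist": [0, 0, 0], "jaw": 1}
    - {"dp": [0.5, 0, 1], "twist": [0, 0, 7], "jaw": 1}
    - {"dp": [0.5, 0, 1], "twist": [0, 0, 14], "jaw": 1}
    - {"dp": [0.5, 0, 1], "twist": [0, 0, 21], "jaw": 1}
    - {"dp": [0.5, 0, 1], "twist": [0, 0, 28], "jaw": 1}
    - {"dp": [0.5, 0, 1], "twist": [0, 0, 35], "jaw": 1}
    - {"dp": [0.5, 0, 1], "twist": [0, 0, 42], "jaw": 1}
    - {"dp": [0.5, 0, 1], "twist": [0, 0, 42], "jaw": 1}

```text
time_s: 19.68
ee_pos: [0.6143, -0.203, 0.0639]
tool_rot: [-3.141, 0.005, 2.415]
ft_force: [0.2, 2.6, 7.3]
grip_width: 0.102
```

```bash
python3 - <<'E'
from h import *
goal([613.4,-202.5,62.5],down(98))
E
```

```text
t 19.68 p [ 614.3 -203.    63.9] rpy [-179.9    0.3  138.4] q [-0.49  0.75  1.49 -0.    0.89 -1.33] w 8.9 F [0.2 2.6 7.3]
dp [ 1.  -0.2  1.4] twist [ 0.05  0.29 40.37]
```

Emit:
servo_tool:
  series:
    - {"dp": [0, 0, -1], "twist": [0, 0, 7], "jaw": 1}
    - {"dp": [0, 0, -1], "twist": [0, 0, 14], "jaw": 1}
    - {"dp": [0, 0, -1], "twist": [0, 0, 21], "jaw": 1}
    - {"dp": [0, 0, -1], "twist": [0, 0, 28], "jaw": 1}
    - {"dp": [0, 0, -1], "twist": [0, 0, 35], "jaw": 1}
    - {"dp": [0, 0, -1], "twist": [0, 0, 40.3], "jaw": 1}
    - {"dp": [0, 0, -1], "twist": [0, 0, 40.3], "jaw": 1}
    - {"dp": [0, 0, -1], "twist": [0, 0, 40.3], "jaw": 1}

```text
time_s: 20.35
ee_pos: [0.6138, -0.2033, 0.0639]
tool_rot: [3.14, 0.004, 1.718]
ft_force: [0.1, 0.4, 5.9]
grip_width: 0.1
```

```bash
python3 - <<'E'
from h import *
goal([613.4,-202.5,62.5],down(98))
E
```

```text
t 20.35 p [ 613.8 -203.3   63.9] rpy [179.9   0.2  98.4] q [-0.49  0.75  1.49 -0.    0.89 -0.64] w 8.7 F [0.1 0.4 5.9]
dp [ 0.8 -0.3  1.4] twist [0.07 0.24 0.45]
```

Release, lift, then move clear so the cameras can check everything.

Emit:
servo_tool:
  series:
    - {"dp": [0, 0, 0], "twist": [0, 0, 0.4], "jaw": 1}
    - {"dp": [0, 0, 0], "twist": [0, 0, 0.4], "jaw": 0.3}
    - {"dp": [0, 0, 0], "twist": [0, 0, 0.4], "jaw": 0.1}
    - {"dp": [0, 0, 0], "twist": [0, 0, 0.4], "jaw": 0.1}
    - {"dp": [0, 0, -20], "twist": [0, 0, 0.4], "jaw": 0.1}
    - {"dp": [0, 0, -55], "twist": [0, 0, 0.4], "jaw": 0.1}
    - {"dp": [0, 0, -95], "twist": [0, 0, 0.4], "jaw": 0.1}
    - {"dp": [0, 0, -130], "twist": [0, 0, 0.4], "jaw": 0.1}

```text
time_s: 21.02
ee_pos: [0.6128, -0.2028, 0.1938]
tool_rot: [-3.14, 0.003, 1.71]
ft_force: [0.4, -0.7, 0.4]
grip_width: 0.437
```

```bash
python3 - <<'E'
from h import *
goal([430,-430,210],down(98))
E
```

```text
t 21.02 p [ 612.8 -202.8  193.8] rpy [-179.9    0.2   98. ] q [-0.49  0.59  1.41 -0.    1.15 -0.63] w 38.0 F [ 0.4 -0.7  0.4]
dp [-199.7 -212.5  -15.4] twist [-0.07  0.16 -0.04]
```

Emit:
servo_tool:
  series:
    - {"dp": [-200, -212, -15], "twist": [0, 0, 0], "jaw": 0.1}
    - {"dp": [-200, -212, -15], "twist": [0, 0, 0], "jaw": 0.1}
    - {"dp": [-200, -212, -15], "twist": [0, 0, 0], "jaw": 0.1}
    - {"dp": [-200, -212, -15], "twist": [0, 0, 0], "jaw": 0.1}
    - {"dp": [-200, -212, -15], "twist": [0, 0, 0], "jaw": 0.1}
    - {"dp": [-200, -212, -15], "twist": [0, 0, 0], "jaw": 0.1}
    - {"dp": [-200, -212, -15], "twist": [0, 0, 0], "jaw": 0.1}
    - {"dp": [-200, -212, -15], "twist": [0, 0, 0], "jaw": 0.1}

```text
time_s: 21.68
ee_pos: [0.4261, -0.4371, 0.2087]
tool_rot: [-3.139, 0.008, 1.703]
ft_force: [0.7, -0.1, 0.5]
grip_width: 0.451
```

```bash
python3 - <<'E'
from h import *
from rig import manip
c=manip.camera("top"); np.savez("top9.npz",**c)
a=cv2.resize(c["img"][130:190,205:320,::-1],None,fx=6.5,fy=6.5,interpolation=cv2.INTER_CUBIC); cv2.imwrite("pics/a9.png",a)
P=cloud(c);z=P[...,2]; hsv=cv2.cvtColor(c["img"],cv2.COLOR_RGB2HSV)
for nm,u0,u1 in (("L",212,250),("R",275,312)):
    m=np.zeros((400,640),bool); m[140:180,u0:u1]=((z>.062)&(z<.08))[140:180,u0:u1]
    W=P[m][:,:2]*1000; r=cv2.minAreaRect(W.astype(np.float32)); w,V=np.linalg.eigh(np.cov(W.T))
    print(nm,len(W),W.mean(0).round(1),np.round(r[1],1),round(r[2],1),"pca",np.degrees(np.arctan2(V[1,1],V[0,1])).round(1))
d=P*1000-np.array([599.3,-102.5,0]);th=np.radians(8); bx=d[...,0]*np.cos(th)+d[...,1]*np.sin(th); by=-d[...,0]*np.sin(th)+d[...,1]*np.cos(th)
for a in (-55,-30,0,30): 
    m=(abs(bx)<28)&(by>a)&(by<a+25); print(a,np.nanmedian(P[...,2][m])*1000)
s,p,R=cur(); print(p)
E
```

```text
L 43 [585.1  -3.5] [ 8.7 29.3] 7.9 pca 97.4
R 41 [ 613.2 -202.2] [ 8.4 28.6] 3.3 pca 96.4
-55 45.61804494891653
-30 45.63223349584567
0 45.83848534087798
30 45.56715573469794
[ 427.96484956 -433.83760397  208.39818371]
```

View pics/a9.png

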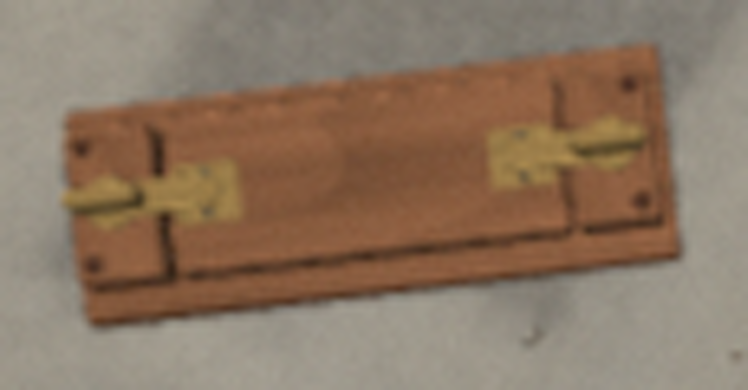

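```bash
python3 -c "
from rig import manip
print(manip.job_done())"
```

```text
the job is handed in; nothing more can be done
None
```

The lid is back on the box, hollow side down and fully home between the posts. Both turnbuttons point in over its ends, and I handed the job in at about 22 s.

- **How it was done:** I lifted the standing lid away from the block and tilted it onto the bench hollow side down. I then regripped it across its width and lowered it over the stone until light contact (about 6 N). After letting go, I turned the left button, then the right, by pinching their wings.
- **Lid:** The last top view puts its top at about 45.6 to 45.8 mm along its length, against 46 mm nominal. An earlier scene view read 45 mm with the post at 47.1 mm, so the lid sits 2.1 mm below the post against the 2 mm expected.
- **Turnbuttons:** The wing directions measured 97.4° (left) and 96.4° (right), against the box axis at 98°. By another fit the right wing read 93.3°, but the wings cover only about 40 pixels, so that fit is coarse. The gripper was at 98° when it let go of each.
- **Contact and tools:** The robot was clear of everything at hand-in. I did not measure the tape measure, pencil and try square again at the end; nothing touched them as far as I could tell.

One small snag: in the first lid grip the wrist read about 7 N upward, probably the fingertips on the bench, so I regripped a few millimetres higher.

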